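# Lid the jars on the vacuum sealer's carriage and put the machine back in service

### The job

Close the open jars on the vacuum sealer. Push the stop switch down until it latches before you move anything, pull the carriage all the way out, seat a valve disc in the mouth of every jar that is there and screw a band over it clockwise until it stops; then slide the carriage fully home under the suction heads and only then turn the stop switch clockwise so that it springs back up. Leave the other things on the worktop where they are.

Things in the scene. Friction and masses are not known exactly. Their poses are not given: they have to be found in the camera images.
- stop_push (a joint): How far the stop switch's mushroom head is pushed in, m: 0 = up (machine may run), 0.008 = latched down (it stays there by itself), 0.010 = bottom of travel. A spring holds it up; pushing straight down on the head with about 4 to 8 N to the bottom and letting go latches it. It only comes up again when the head is turned.
- stop_turn (a joint): How far the mushroom head is turned clockwise seen from above, rad: 0 at rest, end stop 0.9; a weak spring turns it back. From about 0.65 on the latch lets go and the head springs up 8 mm as soon as it is free to rise (or may be lifted while turned).
- stop_top (a point): Centre of the top of the mushroom head, a red round button 41 mm across and 20 mm high on a small grey box (74 x 68 x 52 mm) to the right of the sealer's rails. Its top is 86 mm above the worktop when up, 78 mm when latched; gripped round its rim, the lower edge is 20 mm below the top, and 14 mm under that (6 mm when latched) is the box.
- carriage (a joint): How far the carriage is pulled out of the sealer, m: 0 = home under the suction heads, 0.16 = front stop. It slides along the sealer's own x axis, towards the robot as it grows, with about 2 N of friction, and stays where it is left.
- carriage_knob (a point): Centre of the carriage's pull knob, a black upright cylinder 26 mm across and 34 mm high on a thin stem, its centre 73 mm above the worktop, 100 mm in front of the line of the jars. Its axes are the sealer's: x points away from the robot along the slide (pulling out is -x), z up. The square nests (walls 12 mm high) lie at (+0.100, +0.055) and (+0.100, -0.055) from it in x, y.
- sealer_heads (a point): Point midway between the two rubber suction heads of the sealer, at their lower rims, 137 mm above the worktop; the steel sealer (262 mm wide, 207 mm high) stands at the back, its overhanging front 23 mm in front of this point. It does not move. Same axes as the knob. With the carriage home the jars stand under the heads.
- jar_a_mouth (a point): Centre of the rim of the left-hand jar (amber glass, 64 x 64 mm square body, 60 mm tall, round neck), 86 mm above its foot, 108 mm above the worktop. The jar stands in a square nest with 1.6 mm play and cannot turn. Bore 37 mm, rim 46 mm across. Two thread flights on the neck; x is the line on which the band's lugs lie when screwed fully home. None if there is no such jar.
- jar_b_mouth (a point): The same for the right-hand jar. None if there is no such jar. There are one or two jars.
- disc_1_mid (a point): Middle of valve disc 1: a steel plate 44 mm across, 3 mm thick, with a 33 mm plug 6 mm deep under it and an upright black rubber valve stem 16 mm across and 18 mm tall on it (27 mm in all; this point is half-way up, 13.5 mm above the underside; the plate's top is 4.5 mm below it). Any disc fits any jar. Seated, this point is 7.5 mm above the jar's rim. z up through the stem.
- disc_2_mid (a point): The same for valve disc 2. Two discs always lie on the worktop; one stays there if there is one jar.
- band_1_mid (a point): Middle of screw band 1: steel ring 62 mm across, 20 mm high, 30 mm hole in its top; this point is on its axis, 10 mm up. x: line through its two inner lugs (tabs outside, 74 mm over them); grip it across y. Lower it over a jar with its x turned 78 (65 to 115) degrees counterclockwise from the jar's x: it sinks to 4 mm below the rim; then turn it clockwise (0.3 N m) until x lies along the jar's x.
- band_2_mid (a point): The same for screw band 2. Any band fits any jar.
- lemon_2: A lemon, 72 x 57 x 58 mm, lying on the worktop left of the sealer; origin at its underside. Not to be moved.
- avocado_1: An avocado, 101 x 68 x 68 mm, lying on the worktop left of the sealer; origin at its underside. Not to be moved.
- tape_1: A roll of tape, 98 mm across and 25 mm high, lying flat on the worktop; origin at its underside. Not to be moved.
Not all that is in view belongs to the job. What is shaped like the part that bears jar_a_mouth but green is not meant.

How it is judged:
By the outcome, as a careful person would: the job done as asked, in the order asked, and still so for the second after the job is handed in, with the robot touching nothing.
Of jar_a, jar_b only 1 to 2 are there at a start; the rules pass over those that are not, and their reading is None.
At some moment in a run one of disc_1, disc_2, band_1, band_2 may be knocked a few centimetres aside while the robot is not near it.
It also fails if it takes over 210 s, if anything falls off the work surface, if the arm or the gripper's body presses on something with over 40 N, if the wrist force passes 120 N, or if a joint passes its speed limit or range.

### The arm

A 7-joint arm with a two-finger parallel gripper is mounted at the origin on a cart in front of the work surface, level with it; the furniture and walls round the work are solid. World frame = base frame: x ahead of the robot, y to its left, z up, the work surface at z = 0. Lengths are in m, angles in rad, forces in N, time in s.
With the tool pointing down it reaches from about 0.425 to 0.925 m from the base axis. Payload 6.8 kg.
Tool frame: the origin (TCP) lies midway between the tips of the shut fingers; the grasp point (between the pads) lies 19 mm behind it; x points along the fingers, z is the direction in which the jaws open and shut, and the axes are right-handed (so a half turn about x gives the same grasp; the last joint's range is limited). The gripper opens to 85 mm and grips with 20 to 120 N. Pads are 22 mm wide; open, the fingers measure 114 mm over their backs; the gripper's body (76 mm by 85 mm) begins 54 mm behind the grasp point. The pads swing forward as they close: fully open they stand 13 mm farther back than shut.
Start: joints at [-1.306, 0.477, 0.022, 1.555, -0.011, 1.109, -0.083], TCP at [0.246, 0.629, 0.231] pointing down, gripper open.
Joint ranges: [-2.96, 2.96], [-0.34, 2.1], [-1.41, 1.46], [0.24, 2.44], [-1.37, 4.51], [0.17, 1.92], [-2.96, 2.96]. Speed limits (rad/s): [2.39, 2.39, 3.14, 3.14, 3.14, 3.14, 3.14].

### API

Orientations are given as a unit quaternion [w, x, y, z].
In Python, from station import bot gives the robot as it stands. The module is installed in compiled form; this text tells all that it offers.
- The arm moves only by the shell command python3 -m jog 'ROWS' [FORCE]. ROWS is text: rows parted by semicolons, each of 7 numbers parted by spaces: the shift along the tool's x, y, z in mm, then the turn, a rotation vector about the tool's x, y, z in units of 6 degrees (1.0 is 6 degrees), then the finger opening in mm, from 0 to 85.4. A call has 1 to 5 rows; each row shifts and turns the commanded pose from where the row before left it, along the tool's axes as they then stand; what a row does not reach is not made up. A row lasts 1/10 s, in which the tool goes at most 50 mm and 8.59 degrees, less where a joint would pass 70% of its speed; a pose out of reach is approached as far as the arm can. A call with a gripper value outside its range is refused whole. The fingers move at their own pace and stop on an object; FORCE is the grip in N (left out, the last holds). Time passes only in rows, so rows that do not move let the fingers close. It gives the time, the measured TCP pose, the force and the opening at its end, in the units of the state.
- bot.get_obs(): the state, without advancing time (a new reading comes with each control period).
- bot.read_camera(name): name is "scene" or "side" or "wrist"; returns (picture, depth): 420x560x3 uint8, red, green, blue; 420x560 float32, m along the optical axis (not along the pixel's ray), 0 where there is no reading.
- bot.calibration(name): a dict with "fx", "fy", "cx", "cy" (pixels), "T" (4x4, takes a point from camera to world coordinates). Camera axes: x right, y up, looking along -z (the intrinsics and any distortion apply to the point x, -y, -z); pixel columns grow to the right and rows downward; lengths in m; the calibration is good to about 2 mm. A picture is of the moment at which its call begins: read the wrist's pose just before it. calibration takes no time and is no camera call; for the wrist camera it gives the pose at the moment of the call.
- bot.hand_in(): hands the job in, once; it reports no verdict.
The state is a dict: "t": time; "q": joint angles; "joint_vel": joint speeds; "joint_torque": joint torques, N m; "eef_pos": TCP position; "tool_rot": TCP orientation; "contact_force": force on the tool from outside, world axes, zero at the start; "torque": the same for the moment, N m; "gripper_width": opening from 0.0 (shut) to 1.0 (fully open).
Only numpy, scipy, OpenCV 4.12 (cv2) and the standard library are available. Lean on these libraries where they do the work, as an engineer would, in place of code of your own. Each camera call takes 0.05 s, during which the arm holds its last target.

## Working session

There is one attempt and no reset: what is moved stays moved. The work goes in short steps, Python scripts to look and compute and a shell command to move; the robot and the scene stay as the last step left them, time stands still between calls to the robot, and variables do not carry over. Pictures are saved under pics/ and viewed, and the job is handed in when it is done.

```bash
ls; mkdir -p pics
cat > look.py <<'E'
import sys,cv2,numpy as np
from station import bot
def snap(name,out):
    o=bot.get_obs(); c=bot.calibration(name)
    p,d=bot.read_camera(name)
    cv2.imwrite(f'pics/{out}.png',p[:,:,::-1]); np.savez(f'pics/{out}.npz',p=p,d=d,T=c['T'],K=np.array([c['fx'],c['fy'],c['cx'],c['cy']]))
    return o,c
if __name__=='__main__':
    for n in sys.argv[2:]:
        o,c=snap(n,f'{sys.argv[1]}_{n}')
        print(n,{k:(np.round(v,3).tolist() if k!='T' else '') for k,v in c.items()}); 
    print({k:np.round(v,4).tolist() for k,v in o.items() if k in('t','q','eef_pos','tool_rot','contact_force','gripper_width')})
E
python3 look.py s0 scene side wrist
```

```text
pics
scene {'fx': 399.63, 'fy': 399.63, 'cx': 283.198, 'cy': 209.18, 'T': ''}
side {'fx': 412.019, 'fy': 412.019, 'cx': 281.48, 'cy': 205.868, 'T': ''}
wrist {'fx': 315.959, 'fy': 315.959, 'cx': 279.448, 'cy': 212.568, 'T': ''}
{'t': 0.1, 'q': [-1.3061, 0.4777, 0.0224, 1.5563, -0.0115, 1.1093, -0.0832], 'eef_pos': [0.2457, 0.6281, 0.2304], 'tool_rot': [0.5836, -0.399, 0.5845, 0.3983], 'contact_force': [0.2064, -0.9062, 0.2023], 'gripper_width': 0.9991}
```

View pics/s0_scene.png

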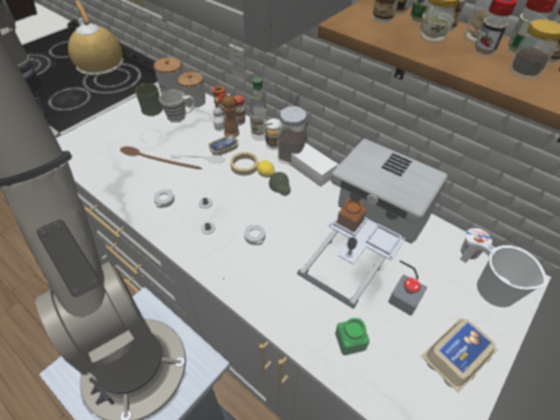

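View pics/s0_side.png

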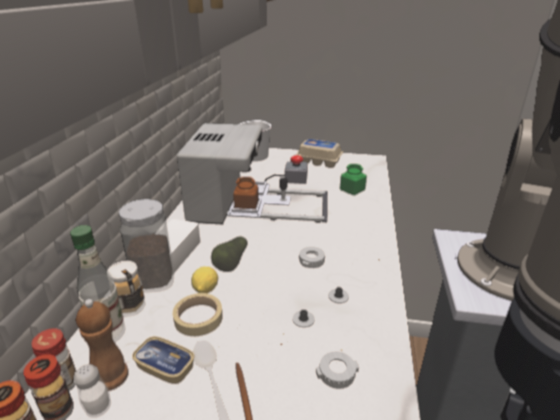

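View pics/s0_wrist.png

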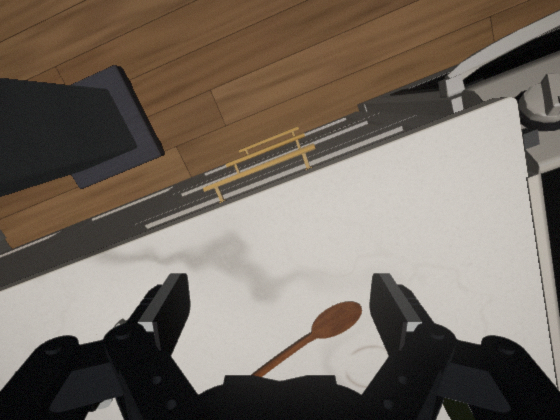

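```bash
cat > px.py <<'E'
import numpy as np,cv2
class V:
    def __init__(s,n):
        z=np.load(f'pics/{n}.npz'); s.p,s.d,s.T,s.K=z['p'],z['d'],z['T'],z['K']
        h,w=s.d.shape; v,u=np.mgrid[0:h,0:w]; fx,fy,cx,cy=s.K
        P=np.stack([(u-cx)/fx*s.d,-(v-cy)/fy*s.d,-s.d],-1)
        s.W=P@s.T[:3,:3].T+s.T[:3,3]
        s.W[s.d==0]=np.nan
    def ray(s,u,v):
        fx,fy,cx,cy=s.K; r=s.T[:3,:3]@np.array([(u-cx)/fx,-(v-cy)/fy,-1]); return s.T[:3,3],r
    def atz(s,u,v,z):
        o,r=s.ray(u,v); return o+r*(z-o[2])/r[2]
    def proj(s,X):
        c=s.T[:3,:3].T@(np.asarray(X)-s.T[:3,3]); fx,fy,cx,cy=s.K
        return cx+fx*c[0]/-c[2], cy-fy*c[1]/-c[2]
    def crop(s,u0,v0,u1,v1,k,out):
        c=cv2.resize(s.p[v0:v1,u0:u1,::-1],None,fx=k,fy=k,interpolation=cv2.INTER_CUBIC)
        st=10
        for u in range((u0//st+1)*st,u1,st): cv2.line(c,((u-u0)*k,0),((u-u0)*k,4 if u%50 else 12),(0,255,255),1); (u%50==0 or k>=6) and cv2.putText(c,str(u),((u-u0)*k,22),0,.35,(0,0,255),1)
        for v in range((v0//st+1)*st,v1,st): cv2.line(c,(0,(v-v0)*k),(4 if v%50 else 12,(v-v0)*k),(0,255,255),1); (v%50==0 or k>=6) and cv2.putText(c,str(v),(12,(v-v0)*k+4),0,.35,(0,0,255),1)
        cv2.imwrite(f'pics/{out}.png',c)
def tri(*obs):
    A=np.zeros((3,3));b=np.zeros(3)
    for o,r in obs:
        r=r/np.linalg.norm(r);M=np.eye(3)-np.outer(r,r);A+=M;b+=M@o
    X=np.linalg.solve(A,b)
    return X,[np.linalg.norm((np.eye(3)-np.outer(r,r)/(r@r))@(X-o)) for o,r in obs]
E
python3 - <<'E'
from px import *
a=V('s0_scene');b=V('s0_side')
print(a.T[:3,3],b.T[:3,3])
for n,u,v in [('stoptop',412,285),('disc1',206,201),('disc2',208,226),('bandL',163,198),('bandR',255,233),('knob',351,242),('jar',352,210),('tape',244,153),('lemon',266,167)]:
    print(n,a.W[v,u].round(3))
for n,u,v in [('stoptop',296,159),('disc',339,290),('disc',304,315),('band',312,256),('band',337,368),('knob',284,183)]:
    print(n,b.W[v,u].round(3))
a.crop(290,170,430,310,5,'c0'); b.crop(180,130,400,290,3,'c1')
E
```

```text
[-0.04409428 -0.46679951  0.9491557 ] [0.40081037 0.85380328 0.59931284]
stoptop [ 0.554 -0.402  0.085]
disc1 [0.456 0.239 0.021]
disc2 [0.388 0.158 0.026]
bandL [ 0.389  0.373 -0.005]
bandR [ 0.473  0.05  -0.001]
knob [ 0.565 -0.215  0.09 ]
jar [ 0.649 -0.161  0.105]
tape [0.693 0.299 0.025]
lemon [0.668 0.175 0.051]
stoptop [ 0.561 -0.377  0.082]
disc [0.392 0.176 0.027]
disc [0.456 0.257 0.023]
band [0.463 0.029 0.   ]
band [ 0.385  0.35  -0.002]
knob [ 0.571 -0.198  0.081]
```

View pics/c0.png

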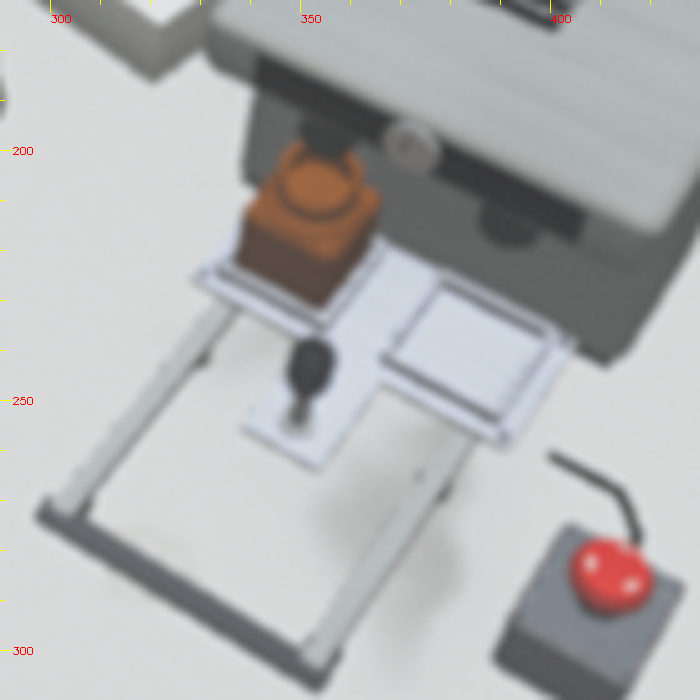

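View pics/c1.png

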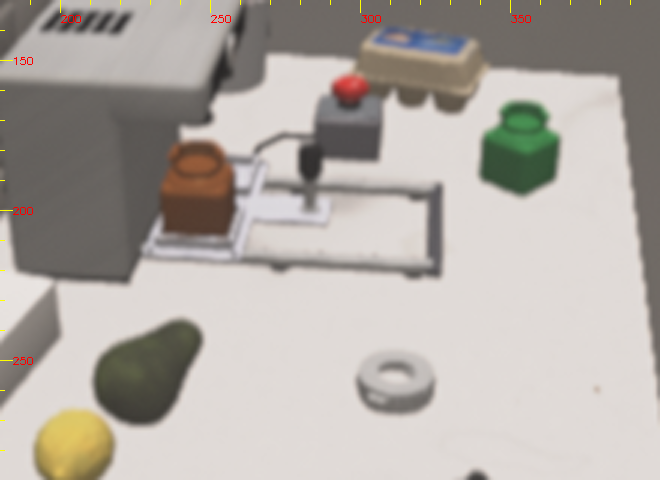

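Run:
```python
from px import *
a=V('s0_scene');b=V('s0_side')
a.crop(150,185,270,245,6,'c2'); b.crop(290,240,370,390,5,'c3'); b.crop(270,140,320,200,10,'c4')
```

```text
(no output)
```

View pics/c2.png

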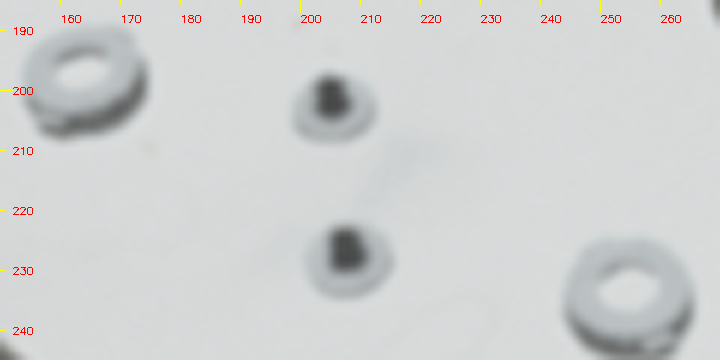

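View pics/c3.png

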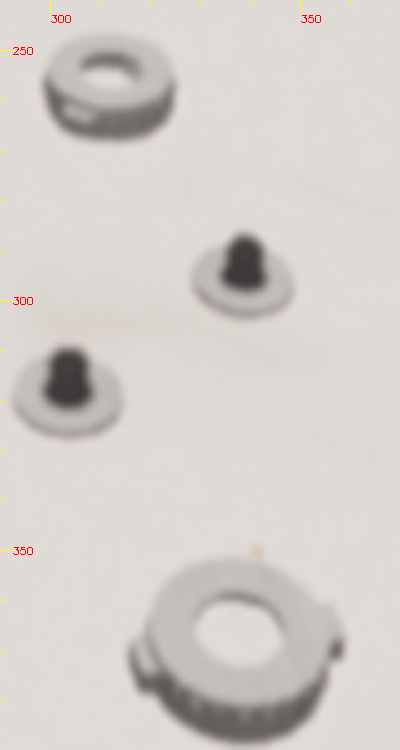

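View pics/c4.png

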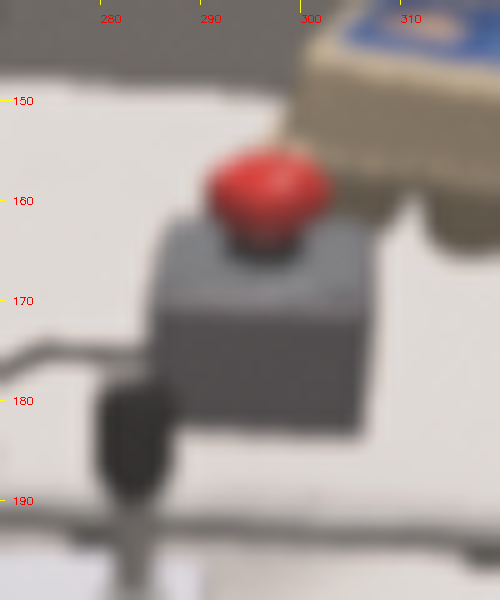

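Run:
```python
from px import *
a=V('s0_scene');b=V('s0_side')
for n,p,q,z in [('stopmid',(411.8,285),(296.5,160.5),.076),('d1top',(204.8,198.7),(303.5,310.5),.027),('d2top',(207.5,224.3),(339,288.3),.027),('bandL',(162.7,197),(337,365.5),.02),('bandR',(253.5,233.3),(312,254),.02),('knob',(352,243),(283.5,183.5),.073)]:
    X,e=tri(a.ray(*p),b.ray(*q)); print(n,X.round(4),np.round(e,4),a.atz(*p,z).round(4),b.atz(*q,z).round(4))
```

```text
stopmid [ 0.5638 -0.3999  0.0685] [0.0017 0.0017] [ 0.5607 -0.4006  0.076 ] [ 0.5599 -0.3798  0.076 ]
d1top [0.4581 0.246  0.0243] [0.0001 0.0001] [0.4564 0.2439 0.027 ] [0.4579 0.2489 0.027 ]
d2top [0.3927 0.1658 0.0232] [0.0003 0.0003] [0.3912 0.1631 0.027 ] [0.3925 0.1705 0.027 ]
bandL [0.3844 0.3596 0.015 ] [0.0017 0.0017] [0.3803 0.3553 0.02  ] [0.3861 0.3631 0.02  ]
bandR [0.4612 0.0434 0.0156] [0.0013 0.0013] [0.4573 0.041  0.02  ] [0.462  0.0486 0.02  ]
knob [ 0.5757 -0.2139  0.0717] [0.0008 0.0008] [ 0.5757 -0.2143  0.073 ] [ 0.5745 -0.2104  0.073 ]
```

```bash
cat > nav.py <<'E'
import numpy as np,sys
from station import bot
from scipy.spatial.transform import Rotation as R
def pose():
    o=bot.get_obs(); q=o['tool_rot']; return o,R.from_quat([q[1],q[2],q[3],q[0]]),np.array(o['eef_pos'])
def yawof(Rm):
    z=Rm.as_matrix()[:,2]; return np.degrees(np.arctan2(z[1],z[0]))
def target(yaw):
    y=np.radians(yaw); z=np.array([np.cos(y),np.sin(y),0]); x=np.array([0,0,-1.]); return R.from_matrix(np.stack([x,np.cross(z,x),z],1))
# usage: nav.py x y z yaw(deg; jaw dir) : remaining
if __name__=='__main__':
    o,Rm,p=pose()
    print('t',round(o['t'],2),'pos',p.round(4),'jaw yaw',round(yawof(Rm),2),'tilt',np.degrees(np.arccos(min(1,-Rm.as_matrix()[2,0]))).round(2),'q',np.round(o['q'],2),'F',np.round(o['contact_force'],1),'M',np.round(o['torque'],2),'w',round(o['gripper_width']*85.4,1))
    if len(sys.argv)>4:
        T=np.array(list(map(float,sys.argv[1:4])))
        yaw=float(sys.argv[4]) if sys.argv[4]!='-' else yawof(Rm)
        if len(sys.argv)<=5: yaw=yaw+180*np.round((yawof(Rm)-yaw)/180)
        Rt=target(yaw); rv=(Rm.inv()*Rt).as_rotvec(degrees=True)/6
        n=max(1,int(np.ceil(max(np.linalg.norm(rv)*6/8.5,np.linalg.norm(T-p)/.049))))
        print('turn units total',rv.round(3),'shift tool axes (before turn)',(Rm.inv().apply(T-p)*1000).round(1),'after turn',(Rt.inv().apply(T-p)*1000).round(1),'n',n)
        Rc=Rm
        for i in range(n):
            print('  ',(Rc.inv().apply(T-p)*1000/n).round(1),(rv/n).round(2)); Rc=Rc*R.from_rotvec(rv*6/n,degrees=True)
E
python3 - <<'E'
from px import *
a=V('s0_scene');b=V('s0_side')
P=a.atz(299,274,.02);Q=a.atz(354,307,.02);print(P,Q,np.degrees(np.arctan2(*(P-Q)[[1,0]])))
P=b.atz(327,218,.02);Q=b.atz(327,193,.02);print(P,Q,np.degrees(np.arctan2(*(P-Q)[[1,0]])))
# nest edges etc: rails
P=a.atz(303,272,.02);Q=a.atz(336,233,.02);print(P,Q,np.degrees(np.arctan2(*(Q-P)[[1,0]])))
P=a.atz(353,302,.02);Q=a.atz(383,258,.02);print(P,Q,np.degrees(np.arctan2(*(Q-P)[[1,0]])))
w=V('s0_wrist')
from nav import *
o,Rm,p=pose()
M=Rm.as_matrix(); print('cam in tool',(M.T@(w.T[:3,3]-p)).round(4)); print((M.T@w.T[:3,:3]).round(3))
E
python3 nav.py 0.42 0.32 0.30 90
```

```text
[ 0.43391008 -0.14568903  0.02      ] [ 0.44695579 -0.31298877  0.02      ] 94.45879142007888
[ 0.43896939 -0.12598081  0.02      ] [ 0.449949   -0.27582058  0.02      ] 94.19089871344266
[ 0.4458249  -0.15014042  0.02      ] [ 0.61348093 -0.14319494  0.02      ] 2.372236050353464
[ 0.45716818 -0.30336688  0.02      ] [ 0.62541847 -0.29384871  0.02      ] 3.2378586921030665
cam in tool [-0.1426  0.0802  0.001 ]
[[-0.     0.317 -0.948]
 [ 0.     0.948  0.317]
 [ 1.     0.    -0.   ]]
t 0.15 pos [0.2457 0.6282 0.2306] jaw yaw 68.64 tilt 0.08 q [-1.31  0.48  0.02  1.56 -0.01  1.11 -0.08] F [ 0.9 -0.3 -0.7] M [-0.    0.02 -0.  ] w 85.2
turn units total [-3.561e+00 -1.300e-02 -1.000e-03] shift tool axes (before turn) [ -69.1 -274.6 -223.7] after turn [ -69.4 -174.3 -308.2] n 8
   [ -8.6 -34.3 -28. ] [-0.45 -0.   -0.  ]
   [ -8.6 -33.  -29.5] [-0.45 -0.   -0.  ]
   [ -8.6 -31.6 -31. ] [-0.45 -0.   -0.  ]
   [ -8.7 -30.1 -32.5] [-0.45 -0.   -0.  ]
   [ -8.7 -28.5 -33.8] [-0.45 -0.   -0.  ]
   [ -8.7 -26.9 -35.1] [-0.45 -0.   -0.  ]
   [ -8.7 -25.3 -36.3] [-0.45 -0.   -0.  ]
   [ -8.7 -23.6 -37.5] [-0.45 -0.   -0.  ]
```

```bash
python3 -m jog '-9 -34 -28 -0.45 0 0 0; -9 -33 -29.5 -0.45 0 0 0; -9 -32 -31 -0.45 0 0 0; -9 -30 -32.5 -0.45 0 0 0; -9 -28 -34 -0.45 0 0 0'; python3 nav.py 0.42 0.32 0.30 90
```

```text
t: 0.65
eef_pos: [0.3551, 0.4341, 0.2764]
tool_rot: [0.533, -0.465, 0.533, 0.465]
contact_force: [1.0, 0.7, 0.2]
gripper_width: 0.145
t 0.65 pos [0.3551 0.4341 0.2764] jaw yaw 82.25 tilt 0.02 q [-1.03  0.25  0.03  1.78 -0.01  1.11  0.45] F [1.  0.7 0.2] M [ 0.02 -0.08 -0.02] w 12.4
turn units total [-1.292e+00 -3.000e-03 -1.000e-03] shift tool axes (before turn) [ -23.6  -79.7 -104.3] after turn [ -23.6  -64.9 -114.1] n 3
   [ -7.9 -26.6 -34.8] [-0.43 -0.   -0.  ]
   [ -7.9 -25.  -35.9] [-0.43 -0.   -0.  ]
   [ -7.9 -23.3 -37. ] [-0.43 -0.   -0.  ]
```

```bash
python3 -m jog '-5 -25 -40 -0.43 0 0 0; -5 -23 -42 -0.43 0 0 0; -5 -20 -44 -0.43 0 0 0; -5 -20 -45 0 0 0 0; -4 -20 -45 0 0 0 0';  python3 look.py s1 wrist; python3 nav.py 0.5 -0.40 0.28 90
```

```text
t: 1.15
eef_pos: [0.4508, 0.212, 0.3006]
tool_rot: [0.501, -0.499, 0.5, 0.5]
contact_force: [0.7, -0.3, 0.5]
gripper_width: 0.003
wrist {'fx': 315.959, 'fy': 315.959, 'cx': 279.448, 'cy': 212.568, 'T': ''}
{'t': 1.15, 'q': [-0.72, 0.1144, 0.1706, 1.8912, -0.0216, 1.1373, 1.0274], 'eef_pos': [0.4508, 0.212, 0.3006], 'tool_rot': [0.5006, -0.4995, 0.5003, 0.4995], 'contact_force': [0.7474, -0.2849, 0.5398], 'gripper_width': 0.0035}
t 1.2 pos [0.4548 0.203  0.3014] jaw yaw 89.25 tilt 0.23 q [-0.71  0.11  0.18  1.89 -0.02  1.14  1.03] F [ 2.6 -6.6  0.5] M [-0.46 -0.19 -0.06] w 0.2
turn units total [-0.125 -0.029  0.025] shift tool axes (before turn) [  23.3  -53.1 -602.3] after turn [  21.4  -45.2 -603. ] n 13
   [  1.8  -4.1 -46.3] [-0.01 -0.    0.  ]
   [  1.8  -4.  -46.3] [-0.01 -0.    0.  ]
   [  1.8  -4.  -46.3] [-0.01 -0.    0.  ]
   [  1.8  -3.9 -46.3] [-0.01 -0.    0.  ]
   [  1.7  -3.9 -46.3] [-0.01 -0.    0.  ]
   [  1.7  -3.9 -46.4] [-0.01 -0.    0.  ]
   [  1.7  -3.8 -46.4] [-0.01 -0.    0.  ]
   [  1.7  -3.8 -46.4] [-0.01 -0.    0.  ]
   [  1.7  -3.7 -46.4] [-0.01 -0.    0.  ]
   [  1.7  -3.7 -46.4] [-0.01 -0.    0.  ]
   [  1.7  -3.6 -46.4] [-0.01 -0.    0.  ]
   [  1.7  -3.6 -46.4] [-0.01 -0.    0.  ]
   [  1.7  -3.5 -46.4] [-0.01 -0.    0.  ]
```

View pics/s1_wrist.png

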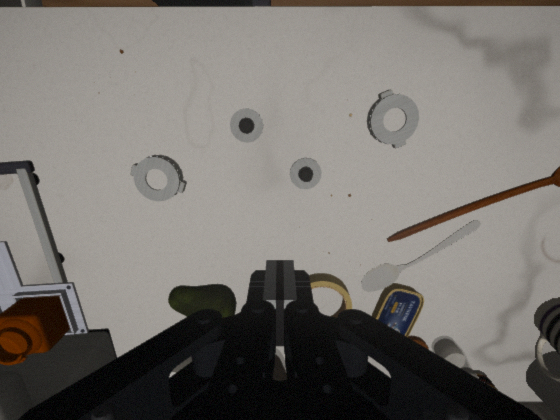

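```bash
python3 -m jog '2 -4 -46 0 0 0 0; 2 -4 -46 0 0 0 0;2 -4 -46 0 0 0 0;2 -4 -46 0 0 0 0;2 -4 -46 0 0 0 0' >/dev/null;  python3 -m jog '2 -4 -46 0 0 0 0; 2 -4 -46 0 0 0 0;2 -4 -46 0 0 0 0;2 -4 -46 0 0 0 0;2 -4 -46 0 0 0 0'>/dev/null; python3 -m jog '0 0 -46 0 0 0 0; 0 0 -46 0 0 0 0;0 0 -30 0 0 0 0;0 0 0 0 0 0 0; 0 0 0 0 0 0 0'; python3 look.py s2 wrist; python3 nav.py 0.5 -0.40 0.28 90
```

```text
t: 2.7
eef_pos: [0.489, -0.3681, 0.2797]
tool_rot: [0.501, -0.499, 0.501, 0.5]
contact_force: [0.3, 0.6, 0.0]
gripper_width: 0.001
wrist {'fx': 315.959, 'fy': 315.959, 'cx': 279.448, 'cy': 212.568, 'T': ''}
{'t': 2.7, 'q': [0.0931, 0.3714, 0.5985, 1.6867, -0.2253, 1.1543, 2.3192], 'eef_pos': [0.489, -0.3681, 0.2797], 'tool_rot': [0.5008, -0.4987, 0.501, 0.4995], 'contact_force': [0.2698, 0.6433, 0.0156], 'gripper_width': 0.0013}
t 2.75 pos [ 0.4895 -0.3669  0.2798] jaw yaw 89.92 tilt 0.08 q [ 0.09  0.37  0.6   1.69 -0.23  1.15  2.32] F [-0.4  0.5 -0.8] M [ 0.03 -0.03 -0.02] w -0.1
turn units total [-0.014  0.011 -0.006] shift tool axes (before turn) [ -0.3 -10.6 -33.1] after turn [ -0.2 -10.5 -33.1] n 1
   [ -0.3 -10.6 -33.1] [-0.01  0.01 -0.01]
```

View pics/s2_wrist.png

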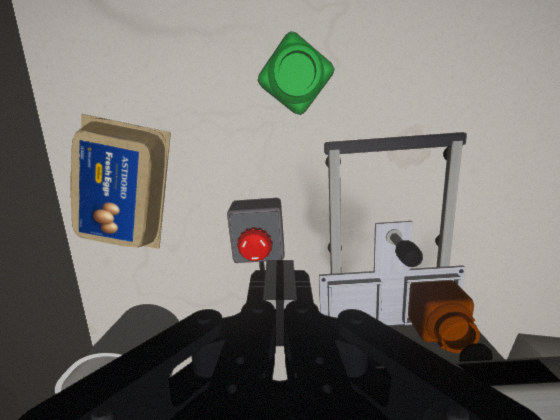

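Run:
```python
from px import *
w=V('s2_wrist'); w.crop(220,120,500,360,2,'c5'); w.crop(220,190,300,270,8,'c6')
```

```text
(no output)
```

View pics/c5.png

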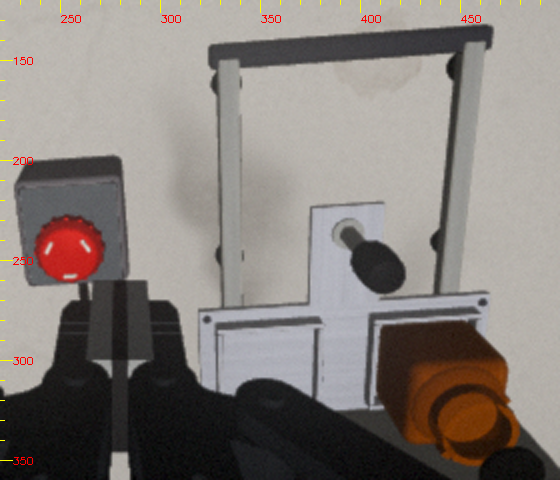

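View pics/c6.png

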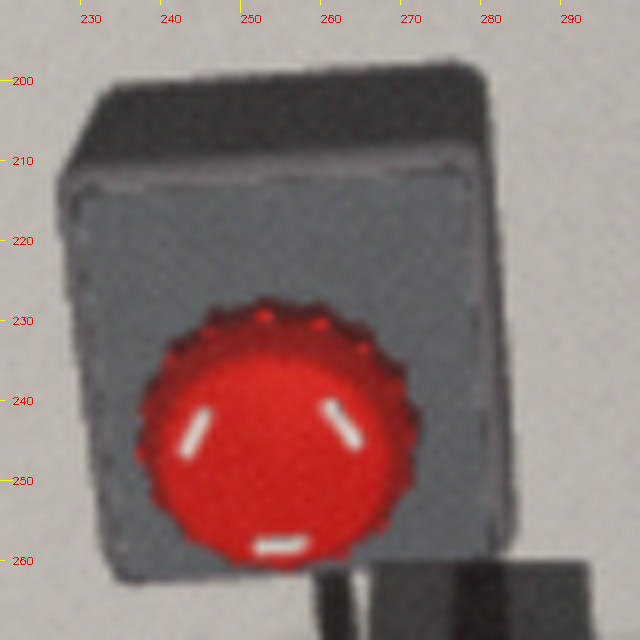

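```bash
python3 - <<'E'
from px import *
w=V('s2_wrist');a=V('s0_scene');b=V('s0_side')
print('stop', w.atz(254.5,246.5,.086), tri(w.ray(254.5,246.5),a.ray(412,284.3)), tri(w.ray(254.5,246.5),b.ray(296.5,158)), w.W[246,254])
print('depth band', np.nanmedian(w.W[236:256,248:262],axis=(0,1)))
for z in (.02,):
  P=w.atz(326,154,z);Q=w.atz(460,141,z);print(P,Q,np.degrees(np.arctan2(*(Q-P)[[1,0]])))
P=w.atz(321,274,.02);Q=w.atz(463,266,.02);print(P,Q,np.degrees(np.arctan2(*(Q-P)[[1,0]])))
d=w.W
print('bar depth', d[147,340],d[141,440],np.degrees(np.arctan2(*(d[141,440]-d[147,340])[[1,0]])))
print('knob', d[252,409], d[248,404])
E
python3 nav.py 0.560 -0.400 0.12 90
```

```text
stop [ 0.56304561 -0.39657907  0.086     ] (array([ 0.57588157, -0.39883772,  0.05751152]), [np.float64(0.00026593953375525725), np.float64(0.00026593953375536275)]) (array([ 0.56418138, -0.39703497,  0.07847511]), [np.float64(0.0020977533809462146), np.float64(0.002097753380945969)]) [ 0.56261141 -0.39718258  0.08555121]
depth band [ 0.56224362 -0.39642317  0.08517699]
[ 0.4656331  -0.30823318  0.02      ] [ 0.45010401 -0.14147726  0.02      ] 95.32030435985274
[ 0.63675713 -0.30802637  0.02      ] [ 0.62472398 -0.10623788  0.02      ] 93.41264944653447
bar depth [ 0.4574932  -0.29017076  0.01552987] [ 0.45063702 -0.163416    0.01386099] 93.09612019931909
knob [ 0.56934814 -0.21705967  0.08902683] [ 0.5678478  -0.22013348  0.08125019]
t 2.75 pos [ 0.4895 -0.3669  0.2798] jaw yaw 89.92 tilt 0.08 q [ 0.09  0.37  0.6   1.69 -0.23  1.15  2.32] F [-0.4  0.5 -0.8] M [ 0.03 -0.03 -0.02] w -0.1
turn units total [-0.014  0.011 -0.006] shift tool axes (before turn) [159.7 -70.7 -33.2] after turn [159.8 -70.5 -33.1] n 4
   [ 39.9 -17.7  -8.3] [-0.  0. -0.]
   [ 39.9 -17.7  -8.3] [-0.  0. -0.]
   [ 39.9 -17.6  -8.3] [-0.  0. -0.]
   [ 39.9 -17.6  -8.3] [-0.  0. -0.]
```

```bash
python3 -m jog '40 -18.4 -7.5 0 0 0 0;40 -18.4 -7.5 0 0 0 0;40 -18.4 -7.5 0 0 0 0;40 -18.3 -7.5 0 0 0 0; 0 0 0 0 0 0 0'; python3 -m jog '15 0 0 0 0 0 0; 12 0 0 0 0 0 0; 0 0 0 0 0 0 0'; python3 nav.py 0.563 -0.397 0.075 90
```

```text
t: 3.25
eef_pos: [0.5628, -0.3929, 0.1133]
tool_rot: [0.499, -0.497, 0.5, 0.504]
contact_force: [-0.1, 1.5, 0.2]
gripper_width: 0.0
t: 3.55
eef_pos: [0.5619, -0.3973, 0.0931]
tool_rot: [0.501, -0.499, 0.5, 0.5]
contact_force: [-1.0, 0.4, -0.0]
gripper_width: 0.002
t 3.55 pos [ 0.5619 -0.3973  0.0931] jaw yaw 89.88 tilt 0.06 q [ 0.2   0.69  0.49  1.65 -0.39  0.9   2.41] F [-1.   0.4 -0. ] M [-0.02  0.02 -0.02] w 0.1
turn units total [-0.019  0.009 -0.005] shift tool axes (before turn) [18.1 -1.1  0.3] after turn [18.1 -1.1  0.3] n 1
   [18.1 -1.1  0.3] [-0.02  0.01 -0.01]
```

```bash
python3 -m jog '4 -1 0 0 0 0 0; 4 0 0 0 0 0 0; 3 0 0 0 0 0 0; 3 0 0 0 0 0 0;0 0 0 0 0 0 0'; python3 -m jog '2 0 0 0 0 0 0;0 0 0 0 0 0 0'; python3 -m jog '2 0 0 0 0 0 0;0 0 0 0 0 0 0'
```

```text
t: 4.05
eef_pos: [0.5642, -0.3987, 0.0797]
tool_rot: [0.501, -0.5, 0.5, 0.499]
contact_force: [0.9, -0.9, 2.6]
gripper_width: -0.0
t: 4.25
eef_pos: [0.5641, -0.3985, 0.0774]
tool_rot: [0.501, -0.5, 0.5, 0.499]
contact_force: [1.6, -1.0, 3.8]
gripper_width: 0.003
t: 4.45
eef_pos: [0.5642, -0.3986, 0.0761]
tool_rot: [0.501, -0.5, 0.5, 0.499]
contact_force: [1.1, -0.4, 8.8]
gripper_width: -0.001
```

Bottomed out; one slight push more, then back off and look.

```bash
python3 -m jog '1 0 0 0 0 0 0;0 0 0 0 0 0 0'; python3 -m jog '-15 0 0 0 0 0 0;-40 10 0 0 0 0 0; -45 20 0 0 0 0 0;-45 20 10 0 0 0 0;0 0 0 0 0 0 0'; python3 -m jog '0 0 0 0 0 0 0'; python3 look.py s3 wrist
python3 - <<'E'
from px import *
w=V('s3_wrist'); W=w.W; m=(W[...,2]>.06)&(W[...,2]<.1)&(abs(W[...,0]-.563)<.02)&(abs(W[...,1]+.397)<.02)
print(m.sum(),np.median(W[m],axis=0),np.percentile(W[m][:,2],90))
E
python3 nav.py
```

```text
t: 4.65
eef_pos: [0.5644, -0.3988, 0.076]
tool_rot: [0.501, -0.5, 0.5, 0.499]
contact_force: [0.2, 1.7, 13.4]
gripper_width: 0.002
t: 5.15
eef_pos: [0.5128, -0.3905, 0.2257]
tool_rot: [0.502, -0.501, 0.501, 0.496]
contact_force: [-0.0, -0.4, -1.2]
gripper_width: -0.002
t: 5.25
eef_pos: [0.5135, -0.388, 0.2203]
tool_rot: [0.501, -0.5, 0.5, 0.499]
contact_force: [0.6, 0.9, -0.5]
gripper_width: 0.001
wrist {'fx': 315.959, 'fy': 315.959, 'cx': 279.448, 'cy': 212.568, 'T': ''}
{'t': 5.25, 'q': [0.1416, 0.4823, 0.5726, 1.6772, -0.2923, 1.0672, 2.3727], 'eef_pos': [0.5135, -0.388, 0.2203], 'tool_rot': [0.5011, -0.4997, 0.5002, 0.499], 'contact_force': [0.6004, 0.8508, -0.509], 'gripper_width': 0.0009}
1231 [ 0.5598167  -0.39762197  0.0764322 ] 0.07793410425232172
t 5.3 pos [ 0.5135 -0.3873  0.2188] jaw yaw 89.9 tilt 0.08 q [ 0.14  0.48  0.57  1.68 -0.29  1.07  2.37] F [ 0.5  0.2 -0.8] M [ 0.03  0.01 -0.03] w -0.1
```

View pics/s3_wrist.png

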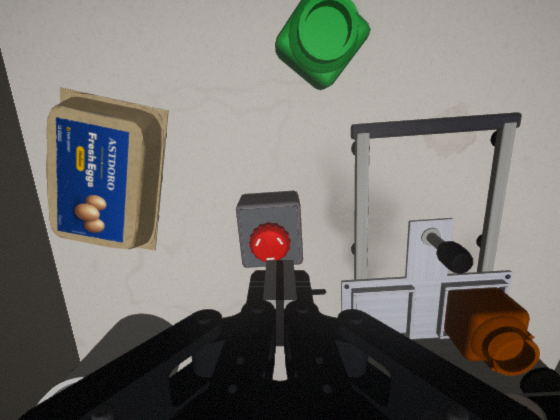

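Run:
```python
from px import *
for n in('s2_wrist','s3_wrist'):
    w=V(n); W=w.W
    m=(W[...,2]>.086)&(W[...,2]<.095)&(abs(W[...,0]-.573)<.03)&(abs(W[...,1]+.214)<.03)
    P=W[m]; print(m.sum(),P.mean(0).round(4),P.min(0).round(4),P.max(0).round(4))
    m=(W[...,2]>.101)&(W[...,2]<.115)&(abs(W[...,0]-.67)<.06)&(abs(W[...,1]+.16)<.05)
    P=W[m]; print('jar rim',m.sum(),P.mean(0).round(4),P.min(0).round(4),P.max(0).round(4))
w.crop(340,100,560,400,2,'c7')
```

```text
298 [ 0.5758 -0.2128  0.0897] [ 0.565  -0.2244  0.0862] [ 0.5874 -0.2009  0.092 ]
jar rim 741 [ 0.6686 -0.1523  0.1057] [ 0.6459 -0.1734  0.101 ] [ 0.6989 -0.1264  0.1104]
440 [ 0.5759 -0.2133  0.0897] [ 0.565  -0.2236  0.086 ] [ 0.588  -0.2009  0.092 ]
jar rim 1253 [ 0.6715 -0.1511  0.1057] [ 0.646  -0.1736  0.101 ] [ 0.726  -0.1261  0.1099]
```

View pics/c7.png

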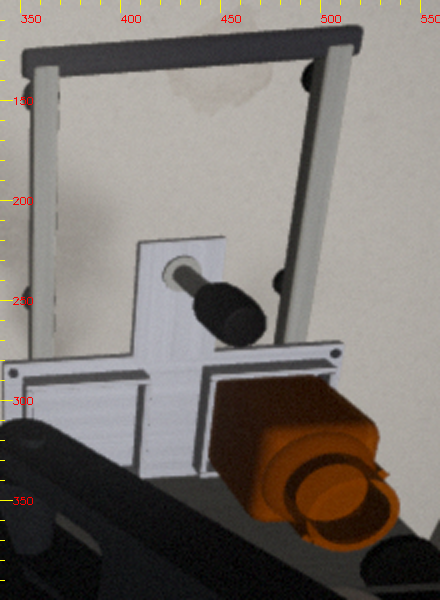

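```bash
python3 nav.py 0.576 -0.213 0.15 93.6
```

```text
t 5.3 pos [ 0.5135 -0.3873  0.2188] jaw yaw 89.9 tilt 0.08 q [ 0.14  0.48  0.57  1.68 -0.29  1.07  2.37] F [ 0.5  0.2 -0.8] M [ 0.03  0.01 -0.03] w -0.1
turn units total [-0.616  0.012 -0.005] shift tool axes (before turn) [ 69.  -62.2 174.3] after turn [ 68.8 -73.3 170. ] n 5
   [ 13.8 -12.4  34.9] [-0.12  0.   -0.  ]
   [ 13.8 -12.9  34.7] [-0.12  0.   -0.  ]
   [ 13.8 -13.3  34.5] [-0.12  0.   -0.  ]
   [ 13.8 -13.8  34.4] [-0.12  0.   -0.  ]
   [ 13.8 -14.2  34.2] [-0.12  0.   -0.  ]
```

```bash
python3 -m jog '14 -12.4 35 -0.12 0 0 60;14 -13 35 -0.12 0 0 60;14 -13.4 34.5 -0.12 0 0 60;14 -14 34.5 -0.12 0 0 60;13 -14 34 -0.13 0 0 60'; python3 -m jog '0 0 0 0 0 0 60;0 0 0 0 0 0 60;0 0 0 0 0 0 60'; python3 nav.py 0.576 -0.213 0.058 93.6
```

```text
t: 5.8
eef_pos: [0.576, -0.2112, 0.1474]
tool_rot: [0.483, -0.514, 0.485, 0.517]
contact_force: [0.1, -0.3, 0.7]
gripper_width: 0.702
t: 6.1
eef_pos: [0.5758, -0.2146, 0.1493]
tool_rot: [0.484, -0.515, 0.485, 0.515]
contact_force: [0.6, -0.6, -0.1]
gripper_width: 0.705
t 6.1 pos [ 0.5758 -0.2146  0.1493] jaw yaw 93.47 tilt 0.11 q [-0.12  0.51  0.51  1.81 -0.3   0.91  2.15] F [ 0.6 -0.6 -0.1] M [-0.05 -0.05 -0.04] w 60.2
turn units total [-0.022 -0.004 -0.019] shift tool axes (before turn) [91.3 -0.5  1.6] after turn [91.3 -0.3  1.6] n 2
   [45.6 -0.2  0.8] [-0.01 -0.   -0.01]
   [45.6 -0.2  0.8] [-0.01 -0.   -0.01]
```

```bash
python3 -m jog '30 0 1 0 0 0 60;30 0 1 0 0 0 60;20 0 0 0 0 0 60;10 0 0 0 0 0 60;0 0 0 0 0 0 60'; python3 -m jog '0 0 0 0 0 0 10;0 0 0 0 0 0 10;0 0 0 0 0 0 10;0 0 0 0 0 0 10;0 0 0 0 0 0 10' 30;  python3 nav.py 0.406 -0.224 0.058 93.6
```

```text
t: 6.6
eef_pos: [0.5753, -0.2127, 0.059]
tool_rot: [0.484, -0.514, 0.485, 0.515]
contact_force: [-0.2, -0.3, 0.0]
gripper_width: 0.704
t: 7.1
eef_pos: [0.5773, -0.212, 0.0614]
tool_rot: [-0.485, 0.516, -0.484, -0.515]
contact_force: [-1.2, -0.1, 5.7]
gripper_width: 0.294
t 7.1 pos [ 0.5773 -0.212   0.0614] jaw yaw 93.53 tilt 0.12 q [-0.07  0.62  0.44  1.86 -0.38  0.74  2.21] F [-1.2 -0.1  5.7] M [ 0.1   0.25 -0.06] w 25.1
turn units total [-0.011 -0.005  0.02 ] shift tool axes (before turn) [  3.1 171.7  -1.4] after turn [  3.4 171.7  -1.2] n 4
   [ 0.8 42.9 -0.4] [-0. -0.  0.]
   [ 0.8 42.9 -0.3] [-0. -0.  0.]
   [ 0.8 42.9 -0.3] [-0. -0.  0.]
   [ 0.8 42.9 -0.3] [-0. -0.  0.]
```

```bash
python3 -m jog '-1 10 0 0 0 0 10;0 15 0 0 0 0 10;0 15 0 0 0 0 10;0 15 0 0 0 0 10;0 10 0 0 0 0 10'; python3 nav.py
```

```text
t: 7.6
eef_pos: [0.5111, -0.2165, 0.0615]
tool_rot: [-0.485, 0.516, -0.485, -0.514]
contact_force: [3.0, -3.6, -3.3]
gripper_width: 0.288
t 7.6 pos [ 0.5111 -0.2165  0.0615] jaw yaw 93.49 tilt 0.1 q [-0.06  0.54  0.45  2.   -0.37  0.67  2.26] F [ 3.  -3.6 -3.3] M [-0.59 -0.46  0.01] w 24.6
```

```bash
python3 -m jog '0 10 0 0 0 0 10;0 5 0 0 0 0 10;0 5 0 0 0 0 10;0 0 0 0 0 0 10'; python3 nav.py
```

```text
t: 8.0
eef_pos: [0.4912, -0.2178, 0.0614]
tool_rot: [-0.484, 0.515, -0.485, -0.515]
contact_force: [-2.0, -5.9, 3.1]
gripper_width: 0.29
t 8.0 pos [ 0.4912 -0.2178  0.0614] jaw yaw 93.49 tilt 0.05 q [-0.05  0.52  0.45  2.04 -0.36  0.65  2.27] F [-2.  -5.9  3.1] M [-1.1   0.23 -0.01] w 24.8
```

```bash
python3 -m jog '0 10 -1 0 0 0 10;0 10 0 0 0 0 10;0 5 0 0 0 0 10;0 0 0 0 0 0 10'; python3 nav.py
```

```text
t: 8.4
eef_pos: [0.4656, -0.2196, 0.0614]
tool_rot: [0.484, -0.515, 0.485, 0.515]
contact_force: [-1.6, -2.5, 7.2]
gripper_width: 0.292
t 8.4 pos [ 0.4656 -0.2196  0.0614] jaw yaw 93.5 tilt 0.06 q [-0.04  0.49  0.45  2.09 -0.36  0.63  2.29] F [-1.6 -2.5  7.2] M [-0.59  0.27  0.01] w 24.9
```

```bash
python3 -m jog '0 5 -0.5 0 0 0 10;0 5 0 0 0 0 10;0 5 0 0 0 0 10;0 0 0 0 0 0 10'; python3 nav.py
```

```text
t: 8.8
eef_pos: [0.4508, -0.2206, 0.0614]
tool_rot: [0.484, -0.515, 0.484, 0.516]
contact_force: [-0.5, -0.0, 8.9]
gripper_width: 0.291
t 8.8 pos [ 0.4508 -0.2206  0.0614] jaw yaw 93.53 tilt 0.07 q [-0.03  0.48  0.45  2.12 -0.35  0.61  2.3 ] F [-0.5 -0.   8.9] M [-0.3   0.21 -0.04] w 24.9
```

```bash
python3 -m jog '-0.5 5 0 0 0 0 10;0 5 0 0 0 0 10;0 5 0 0 0 0 10;0 0 0 0 0 0 10'; python3 -m jog '0 5 0 0 0 0 10;0 5 0 0 0 0 10;0 0 0 0 0 0 10'; python3 nav.py; python3 look.py s4 scene side
```

```text
t: 9.2
eef_pos: [0.4351, -0.2216, 0.0614]
tool_rot: [0.484, -0.514, 0.485, 0.516]
contact_force: [-1.4, -1.7, 3.8]
gripper_width: 0.293
t: 9.5
eef_pos: [0.4254, -0.2223, 0.0614]
tool_rot: [0.484, -0.514, 0.485, 0.516]
contact_force: [-1.2, -1.1, 1.9]
gripper_width: 0.292
t 9.5 pos [ 0.4254 -0.2223  0.0614] jaw yaw 93.51 tilt 0.1 q [-0.02  0.45  0.45  2.17 -0.35  0.59  2.32] F [-1.2 -1.1  1.9] M [-0.37  0.24  0.05] w 24.9
scene {'fx': 399.63, 'fy': 399.63, 'cx': 283.198, 'cy': 209.18, 'T': ''}
side {'fx': 412.019, 'fy': 412.019, 'cx': 281.48, 'cy': 205.868, 'T': ''}
{'t': 9.55, 'q': [-0.0177, 0.4492, 0.4542, 2.1715, -0.3486, 0.5916, 2.3221], 'eef_pos': [0.4256, -0.2223, 0.0614], 'tool_rot': [0.4842, -0.5145, 0.4847, 0.5157], 'contact_force': [-1.3282, -0.6039, 2.4982], 'gripper_width': 0.2898}
```

View pics/s4_side.png

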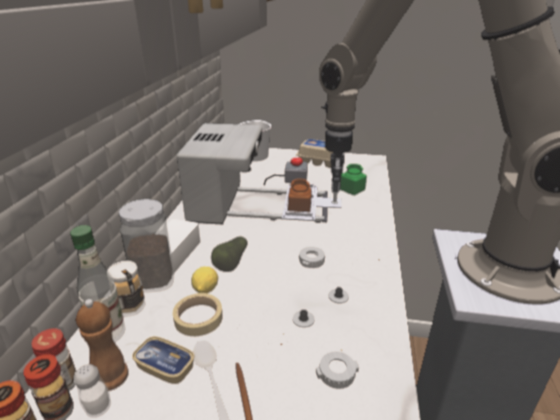

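```bash
python3 -m jog '0 4 0 0 0 0 10;0 4 0 0 0 0 10;0 0 0 0 0 0 10'; python3 -m jog '0 2 0 0 0 0 10;0 2 0 0 0 0 10;0 0 0 0 0 0 10'; python3 nav.py
```

```text
t: 9.9
eef_pos: [0.4179, -0.2228, 0.0614]
tool_rot: [0.484, -0.515, 0.485, 0.516]
contact_force: [-1.1, -1.6, 0.5]
gripper_width: 0.293
t: 10.2
eef_pos: [0.4176, -0.2229, 0.0615]
tool_rot: [-0.485, 0.517, -0.483, -0.514]
contact_force: [9.2, -0.6, -12.4]
gripper_width: 0.286
t 10.2 pos [ 0.4176 -0.2229  0.0615] jaw yaw 93.62 tilt 0.25 q [-0.01  0.44  0.45  2.19 -0.35  0.58  2.33] F [  9.2  -0.6 -12.4] M [-0.08 -2.   -0.04] w 24.4
```

```bash
python3 -m jog '0 -3 0 0 0 0 24;0 0 0 0 0 0 50;0 0 0 0 0 0 50;-5 0 0 0 0 0 50; 0 0 0 0 0 0 50'; python3 -m jog '-35 0 0 0 0 0 50;-45 0 0 0 0 0 50;-45 0 10 0 0 0 50;-45 0 30 0 0 0 50; -30 0 30 0 0 0 50'; python3 -m jog '0 0 0 0 0 0 50; 0 0 0 0 0 0 50';python3 look.py s5 wrist;python3 nav.py 0.42 -0.08 0.30 93.5
```

```text
t: 10.7
eef_pos: [0.418, -0.223, 0.0671]
tool_rot: [-0.484, 0.515, -0.484, -0.515]
contact_force: [0.7, -1.2, 0.4]
gripper_width: 0.58
t: 11.2
eef_pos: [0.4139, -0.1556, 0.2659]
tool_rot: [-0.486, 0.515, -0.484, -0.514]
contact_force: [1.1, 1.0, 0.3]
gripper_width: 0.586
t: 11.4
eef_pos: [0.4139, -0.1548, 0.2637]
tool_rot: [-0.484, 0.516, -0.483, -0.515]
contact_force: [-0.1, -0.8, -0.2]
gripper_width: 0.583
wrist {'fx': 315.959, 'fy': 315.959, 'cx': 279.448, 'cy': 212.568, 'T': ''}
{'t': 11.4, 'q': [-0.3285, 0.0305, 0.5686, 2.0742, -0.0204, 1.0402, 1.8845], 'eef_pos': [0.4139, -0.1548, 0.2637], 'tool_rot': [-0.4845, 0.5159, -0.4832, -0.5153], 'contact_force': [-0.1446, -0.7839, -0.2042], 'gripper_width': 0.5828}
t 11.45 pos [ 0.4132 -0.1555  0.2628] jaw yaw 93.55 tilt 0.03 q [-0.33  0.03  0.57  2.07 -0.02  1.04  1.88] F [-1.1 -0.5 -1. ] M [0.04 0.05 0.02] w 49.9
turn units total [ 0.008  0.003 -0.003] shift tool axes (before turn) [-37.2 -11.5  74.9] after turn [-37.2 -11.4  74.9] n 2
   [-18.6  -5.7  37.5] [ 0.  0. -0.]
   [-18.6  -5.7  37.5] [ 0.  0. -0.]
```

View pics/s5_wrist.png

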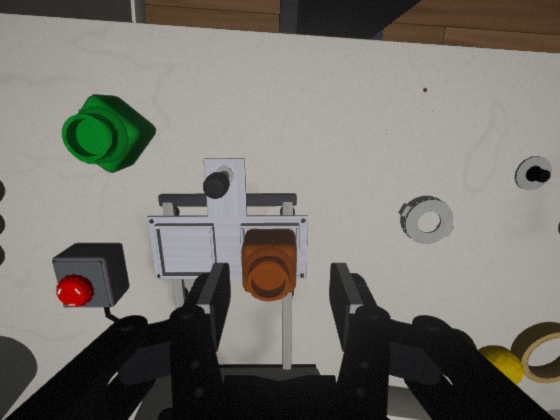

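Run:
```python
from px import *
w=V('s5_wrist'); w.crop(230,215,310,315,7,'c8'); w.crop(385,180,465,260,8,'c9')
W=w.W
m=(W[...,2]>.104)&(W[...,2]<.112)&(abs(W[...,0]-.515)<.04)&(abs(W[...,1]+.163)<.04)
P=W[m]; print('jar rim',m.sum(),P.mean(0).round(4),P.min(0).round(4),P.max(0).round(4))
m=(W[...,2]>.015)&(W[...,2]<.025)&(abs(W[...,0]-.46)<.05)&(abs(W[...,1]-.045)<.05)
P=W[m]; print('band',m.sum(),P.mean(0).round(4),P.min(0).round(4),P.max(0).round(4))
```

```text
jar rim 609 [ 0.5129 -0.1605  0.1076] [ 0.4909 -0.1831  0.104 ] [ 0.537  -0.1376  0.1098]
band 1484 [0.4625 0.0423 0.0199] [0.4328 0.0074 0.015 ] [0.4949 0.0793 0.0228]
```

View pics/c8.png

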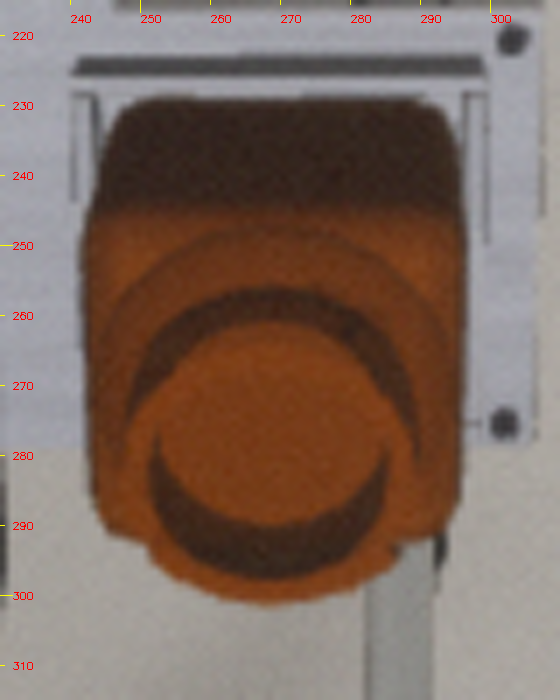

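View pics/c9.png

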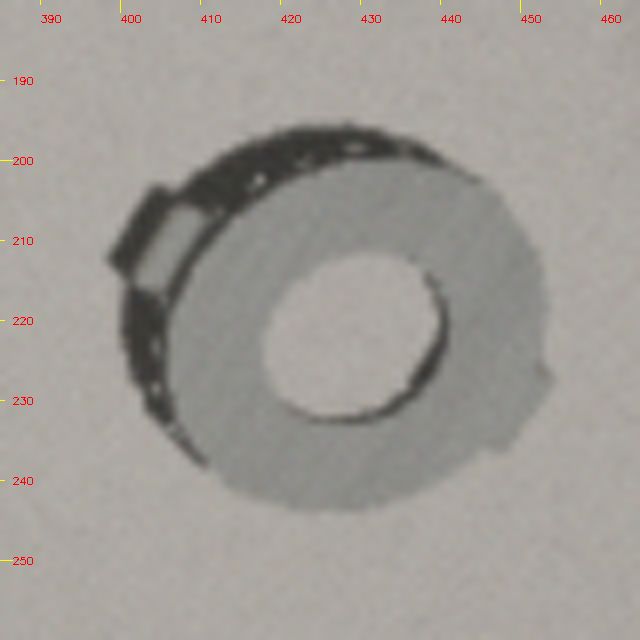

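Run:
```python
from px import *
w=V('s3_wrist'); w.crop(465,305,545,385,8,'c10')
```

```text
(no output)
```

View pics/c10.png

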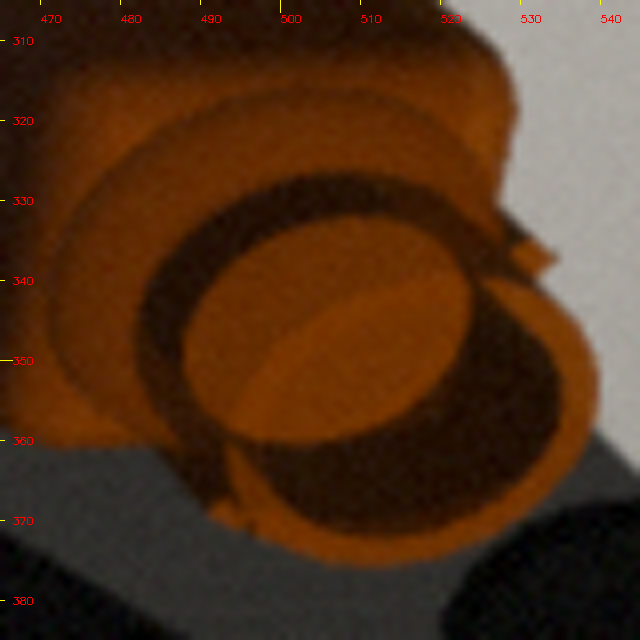

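```bash
python3 -m jog '30 -33 -35 0 0 0 50;30 -32 -35 0 0 0 50;33 -32 -35 0 0 0 50;0 0 -22 0 0 0 50; 0 0 0 0 0 0 50'; python3 -m jog '0 0 0 0 0 0 50'; python3 look.py s6 wrist;python3 nav.py 0.51 -0.03 0.17 90
python3 - <<'E'
from px import *
w=V('s6_wrist');W=w.W
m=(W[...,2]>.104)&(W[...,2]<.112)&(abs(W[...,0]-.515)<.04)&(abs(W[...,1]+.163)<.04)
P=W[m]; print('jar rim',m.sum(),P.mean(0).round(4),P.min(0).round(4),P.max(0).round(4))
c=np.array([.514,-.161,.1])
u,v=map(int,w.proj(c));print(u,v);w.crop(max(0,u-65),max(0,v-60),min(560,u+65),min(v+60,420),5,'c11')
E
```

```text
t: 11.95
eef_pos: [0.5036, -0.2689, 0.1783]
tool_rot: [0.484, -0.513, 0.488, 0.515]
contact_force: [-1.5, -1.4, 0.1]
gripper_width: 0.587
t: 12.05
eef_pos: [0.5043, -0.2655, 0.18]
tool_rot: [0.484, -0.514, 0.486, 0.515]
contact_force: [-0.7, -0.0, -0.2]
gripper_width: 0.579
wrist {'fx': 315.959, 'fy': 315.959, 'cx': 279.448, 'cy': 212.568, 'T': ''}
{'t': 12.05, 'q': [-0.0917, 0.4101, 0.602, 1.8918, -0.2839, 0.9284, 2.2736], 'eef_pos': [0.5043, -0.2655, 0.18], 'tool_rot': [0.4844, -0.5136, 0.486, 0.5152], 'contact_force': [-0.6616, -0.033, -0.1832], 'gripper_width': 0.5793}
t 12.1 pos [ 0.5048 -0.2644  0.1805] jaw yaw 93.45 tilt 0.12 q [-0.09  0.41  0.6   1.89 -0.28  0.93  2.27] F [ 0.6 -0.9  0.6] M [-0.03  0.   -0.05] w 49.9
turn units total [ 0.574  0.005 -0.018] shift tool axes (before turn) [ 10.7 -19.3 233.7] after turn [ 10.5  -5.2 234.4] n 5
   [ 2.1 -3.9 46.7] [ 0.11  0.   -0.  ]
   [ 2.1 -3.3 46.8] [ 0.11  0.   -0.  ]
   [ 2.1 -2.7 46.8] [ 0.11  0.   -0.  ]
   [ 2.1 -2.2 46.8] [ 0.11  0.   -0.  ]
   [ 2.1 -1.6 46.9] [ 0.11  0.   -0.  ]
jar rim 1361 [ 0.5131 -0.1612  0.1076] [ 0.4907 -0.1839  0.104 ] [ 0.5375 -0.1376  0.1107]
414 239
```

View pics/c11.png

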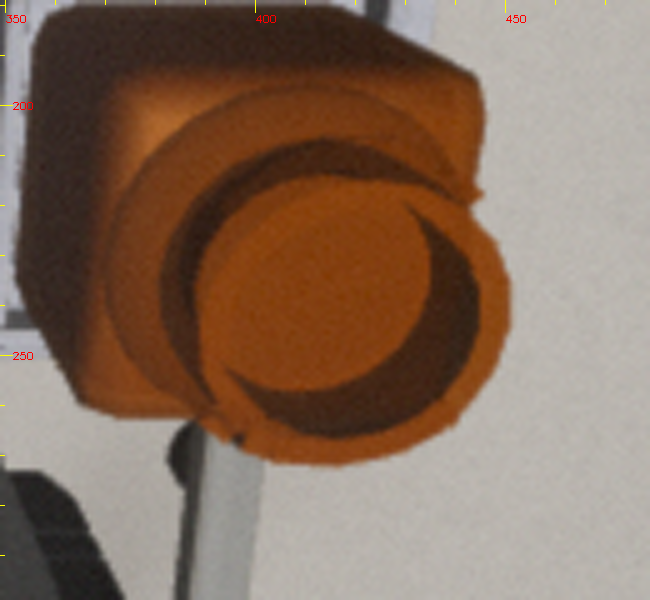

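```bash
python3 -m jog '2 -3 46 0.1 0 0 50;2 -3 46 0.1 0 0 50;2 -3 46 0.1 0 0 50;2 -2 46 0.1 0 0 50; 0 0 30 0.1 0 0 50'; python3 -m jog '0 0 0 0 0 0 50'; python3 look.py s7 wrist;python3 nav.py 0.51 -0.03 0.17 90
python3 - <<'E'
from px import *
c=np.array([.514,-.161,.1]);out=[]
for n in('s6_wrist','s7_wrist'):
    w=V(n);W=w.W
    u,v=map(int,w.proj(c));print(u,v)
    p=w.p[v-50:v+50,u-50:u+50,::-1].astype(float)/255
    p=np.clip(p**.5*1.3,0,1)*255
    out.append(cv2.resize(p.astype(np.uint8),None,fx=4,fy=4,interpolation=cv2.INTER_CUBIC))
cv2.imwrite('pics/c12.png',np.hstack(out))
E
```

```text
t: 12.6
eef_pos: [0.507, -0.0451, 0.1736]
tool_rot: [0.497, -0.503, 0.496, 0.504]
contact_force: [-0.0, 0.5, 0.3]
gripper_width: 0.58
t: 12.7
eef_pos: [0.5073, -0.0435, 0.1735]
tool_rot: [0.496, -0.504, 0.495, 0.505]
contact_force: [0.4, -0.4, -0.1]
gripper_width: 0.587
wrist {'fx': 315.959, 'fy': 315.959, 'cx': 279.448, 'cy': 212.568, 'T': ''}
{'t': 12.7, 'q': [-0.5129, 0.3058, 0.5778, 2.0353, -0.2229, 0.8605, 1.7793], 'eef_pos': [0.5073, -0.0435, 0.1735], 'tool_rot': [0.4961, -0.5037, 0.4946, 0.5054], 'contact_force': [0.3754, -0.4242, -0.1168], 'gripper_width': 0.5873}
t 12.75 pos [ 0.5074 -0.0464  0.1737] jaw yaw 90.89 tilt 0.1 q [-0.51  0.31  0.58  2.03 -0.22  0.86  1.78] F [-0.  -1.1 -0.1] M [-0.02 -0.05  0.02] w 50.1
turn units total [0.149 0.017 0.003] shift tool axes (before turn) [ 3.7 -2.9 16.4] after turn [ 3.7 -2.6 16.4] n 1
   [ 3.7 -2.9 16.4] [0.15 0.02 0.  ]
414 239
117 228
```

View pics/c12.png

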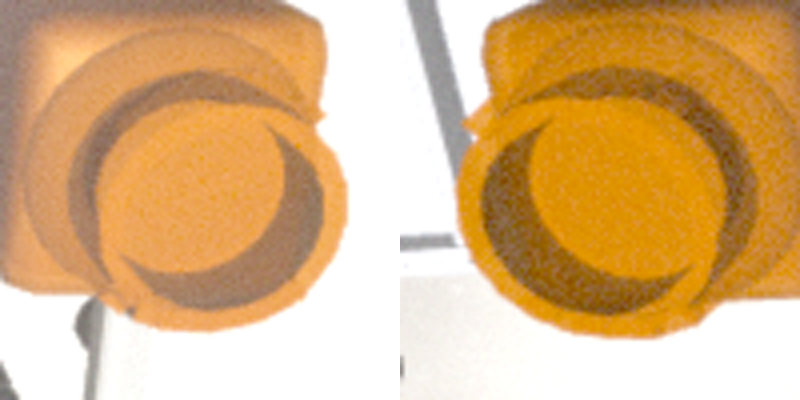

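Run:
```python
from px import *
fig=[]
c0=np.array([.5140,-.1612])
for n in('s5_wrist','s6_wrist','s7_wrist'):
    w=V(n);W=w.W
    m=(W[...,2]>.1055)&(W[...,2]<.112)&(np.hypot(W[...,0]-c0[0],W[...,1]-c0[1])<.03)
    P=W[m][:,:2]; 
    # circle fit outer via minEnclosing
    (cx,cy),r=cv2.minEnclosingCircle((P*1000).astype(np.float32)); print(n,'enc',cx,cy,r)
    c=np.array([cx,cy])/1000
    rr=np.hypot(W[...,0]-c[0],W[...,1]-c[1]); az=np.degrees(np.arctan2(W[...,1]-c[1],W[...,0]-c[0]))
    for a in range(-180,180,10):
        s=(az>=a)&(az<a+10)&(W[...,2]>.07)&(W[...,2]<.104)&(rr>.022)&(rr<.030)
        q=W[s]
        if s.sum()>3: print(a+5,s.sum(),'z',np.round(np.sort(q[:,2])[::max(1,len(q)//6)]*1000,0),'r',np.round(rr[s][np.argsort(q[:,2])][::max(1,len(q)//6)]*1000,1))
```

```text
s5_wrist enc 513.8609008789062 -160.39739990234375 23.594820022583008
-175 69 z [ 77.  82.  85.  87.  90. 100. 103.] r [29.8 29.3 27.1 25.8 24.6 22.7 22.8]
-165 62 z [ 78.  83.  86.  88. 100. 101. 104.] r [29.3 29.1 27.8 25.8 25.1 26.4 23.4]
-155 57 z [ 80.  83.  85.  87.  89. 102. 103.] r [29.6 28.2 26.4 24.6 23.1 26.1 23.2]
-145 57 z [ 80.  84.  86.  87.  90. 102. 103.] r [28.2 29.  27.1 24.4 22.9 22.7 23.1]
-135 47 z [ 81.  83.  85.  87.  89. 103. 103.] r [28.9 29.  27.2 26.3 24.1 25.4 22.9]
-125 33 z [ 81.  84.  85.  86.  88.  89. 103.] r [29.5 29.2 27.9 26.4 23.6 23.  23.3]
-115 28 z [ 80.  83.  85.  86.  87.  88. 100.] r [29.7 28.5 27.7 24.4 25.5 24.5 23.2]
-105 30 z [80. 84. 85. 86. 87. 89.] r [29.5 27.6 28.  27.4 25.2 23.2]
-95 19 z [ 80.  84.  86.  87.  88.  89. 103.] r [29.8 28.3 26.9 26.  24.7 24.4 23.1]
-85 18 z [79. 84. 86. 86. 87. 88.] r [29.8 28.2 25.7 26.9 25.6 24.3]
-75 9 z [83. 85. 85. 85. 85. 86. 86. 87. 88.] r [29.  28.4 27.5 28.1 27.6 26.7 26.4 25.9 24.8]
-65 4 z [85. 85. 85. 86.] r [28.5 28.4 27.3 27.7]
45 4 z [103. 103. 104. 104.] r [26.9 27.4 25.6 25.8]
55 4 z
[... 4353 characters left out ...]
9 25.4 22.9 23.2 23.3]
105 134 z [ 79.  84.  86.  88.  92.  98. 104.] r [29.4 27.6 24.7 25.3 23.1 22.9 22.5]
115 141 z [ 80.  84.  86.  88.  92.  97. 103.] r [29.8 28.5 25.  25.6 23.6 23.2 22.3]
125 142 z [ 80.  84.  87.  88.  92.  98. 103.] r [29.9 26.6 27.3 23.3 23.7 23.5 22.8]
135 151 z [ 81.  85.  87.  89.  95. 100. 104.] r [28.7 28.6 25.5 23.2 23.2 23.3 22.9]
145 146 z [ 81.  85.  86.  94.  99. 102. 103.] r [28.9 29.1 26.3 27.4 27.3 24.5 23.2]
155 139 z [ 80.  84.  86.  90.  98. 101. 104.] r [29.4 28.7 25.9 23.5 25.9 27.1 23.5]
165 138 z [ 80.  84.  86.  94. 100. 101.] r [29.7 29.1 27.7 27.3 27.2 25.2]
175 110 z [ 79.  84.  86.  87. 101. 101. 103.] r [29.9 27.8 28.2 27.1 25.3 25.9 23.4]
```

Run:
```python
from px import *
allr=[]
for n,c in(('s5_wrist',(.5139,-.1604)),('s6_wrist',(.5141,-.1608)),('s7_wrist',(.5144,-.1605))):
    W=V(n).W
    rr=np.hypot(W[...,0]-c[0],W[...,1]-c[1]); az=np.degrees(np.arctan2(W[...,1]-c[1],W[...,0]-c[0]))%360
    s=(W[...,2]>.0905)&(W[...,2]<.106)&(rr>.0243)&(rr<.0285)
    allr.append(np.stack([az[s],rr[s]*1000,W[...,2][s]*1000],1))
A=np.concatenate(allr)
for a in range(0,360,4):
    q=A[(A[:,0]>=a)&(A[:,0]<a+4)]
    if len(q): print(a+2,len(q),'zmin/med/max',q[:,2].min().round(1),np.median(q[:,2]).round(1),q[:,2].max().round(1),'rmax',q[:,1].max().round(1))
```

```text
2 5 zmin/med/max 100.8 101.4 102.5 rmax 26.9
6 4 zmin/med/max 100.7 101.5 102.1 rmax 26.8
10 6 zmin/med/max 100.3 101.6 102.7 rmax 27.3
14 4 zmin/med/max 101.2 101.7 102.1 rmax 26.7
18 9 zmin/med/max 101.1 102.1 102.4 rmax 27.4
22 4 zmin/med/max 101.6 102.2 102.4 rmax 26.0
26 8 zmin/med/max 101.4 102.5 103.6 rmax 26.9
30 8 zmin/med/max 101.8 102.2 102.6 rmax 27.5
34 16 zmin/med/max 101.1 102.6 103.9 rmax 27.7
38 8 zmin/med/max 102.2 102.4 103.4 rmax 26.9
42 6 zmin/med/max 102.7 103.4 104.3 rmax 26.6
46 10 zmin/med/max 102.2 103.5 104.6 rmax 26.9
50 14 zmin/med/max 102.7 103.4 104.4 rmax 28.2
54 17 zmin/med/max 100.6 102.9 104.5 rmax 27.2
138 39 zmin/med/max 91.2 99.7 103.2 rmax 27.5
142 40 zmin/med/max 91.2 100.5 103.0 rmax 27.3
146 44 zmin/med/max 91.0 101.0 103.9 rmax 27.6
150 49 zmin/med/max 91.5 100.2 103.0 rmax 27.6
154 8 zmin/med/max 92.0 99.9 101.3 rmax 26.7
158 50 zmin/med/max 91.8 99.1 102.3 rmax 27.4
162 37 zmin/med/max 92.1 100.5 102.7 rmax 27.5
166 41 zmin/med/max 91.7 98.9 102.1 rmax 27.2
170 42 zmin/med/max 92.9 100.7 103.5 rmax 27.7
174 28 zmin/med/max 99.0 101.0 102.3
[... 487 characters left out ...]
25 zmin/med/max 99.9 102.7 104.0 rmax 27.4
222 23 zmin/med/max 99.9 102.9 104.6 rmax 26.6
226 30 zmin/med/max 100.8 103.4 105.1 rmax 27.1
230 28 zmin/med/max 101.3 103.7 104.5 rmax 27.1
234 13 zmin/med/max 101.7 103.5 105.1 rmax 27.0
318 27 zmin/med/max 91.4 97.7 102.4 rmax 27.3
322 10 zmin/med/max 92.0 101.8 103.4 rmax 26.5
326 8 zmin/med/max 101.7 102.2 102.5 rmax 27.1
330 8 zmin/med/max 101.0 102.3 102.9 rmax 26.5
338 7 zmin/med/max 98.5 99.9 101.1 rmax 27.2
342 7 zmin/med/max 100.1 101.2 101.4 rmax 27.0
346 3 zmin/med/max 100.8 101.4 101.8 rmax 26.6
350 6 zmin/med/max 100.1 100.7 100.8 rmax 27.1
354 6 zmin/med/max 101.0 101.2 102.2 rmax 27.2
358 3 zmin/med/max 101.2 101.3 101.4 rmax 26.6
```

```bash
python3 nav.py 0.45 0.20 0.16 90
```

```text
t 12.75 pos [ 0.5074 -0.0464  0.1737] jaw yaw 90.89 tilt 0.1 q [-0.51  0.31  0.58  2.03 -0.22  0.86  1.78] F [-0.  -1.1 -0.1] M [-0.02 -0.05  0.02] w 50.1
turn units total [0.149 0.017 0.003] shift tool axes (before turn) [ 14.1  53.6 247.3] after turn [ 13.7  57.4 246.4] n 6
   [ 2.4  8.9 41.2] [0.02 0.   0.  ]
   [ 2.3  9.  41.2] [0.02 0.   0.  ]
   [ 2.3  9.1 41.2] [0.02 0.   0.  ]
   [ 2.3  9.2 41.1] [0.02 0.   0.  ]
   [ 2.3  9.4 41.1] [0.02 0.   0.  ]
   [ 2.3  9.5 41.1] [0.02 0.   0.  ]
```

```bash
python3 -m jog '2 11 48 0.02 0 0 50;2 11 48 0.02 0 0 50;2 11 48 0.02 0 0 50;2 11 48 0.02 0 0 50; 2 11 48 0.02 0 0 50'; python3 -m jog '0 0 10 0 0 0 50;0 0 0 0 0 0 50; 0 0 0 0 0 0 50'; python3 look.py s8 wrist;python3 - <<'E'
from px import *
w=V('s8_wrist');W=w.W
for n,x,y,z0,z1,R in(('disc1 stem',.458,.246,.023,.032,.05),('disc2 stem',.393,.166,.023,.032,.05),('plate1',.458,.246,.006,.012,.05),('bandR',.4625,.0425,.016,.024,.06),('bandL',.384,.36,.016,.024,.06)):
    m=(W[...,2]>z0)&(W[...,2]<z1)&(np.hypot(W[...,0]-x,W[...,1]-y)<R)
    P=W[m]
    if m.sum(): print(n,m.sum(),P.mean(0).round(4),P.min(0).round(4),P.max(0).round(4))
E
python3 nav.py
```

```text
t: 13.25
eef_pos: [0.4511, 0.1905, 0.164]
tool_rot: [0.501, -0.499, 0.5, 0.499]
contact_force: [1.3, 0.4, 0.6]
gripper_width: 0.585
t: 13.55
eef_pos: [0.452, 0.1978, 0.1636]
tool_rot: [0.501, -0.499, 0.501, 0.499]
contact_force: [-0.0, -0.1, -0.0]
gripper_width: 0.59
wrist {'fx': 315.959, 'fy': 315.959, 'cx': 279.448, 'cy': 212.568, 'T': ''}
{'t': 13.55, 'q': [-0.9522, 0.2822, 0.4905, 2.0751, -0.1789, 0.8241, 1.2116], 'eef_pos': [0.452, 0.1978, 0.1636], 'tool_rot': [0.5007, -0.4994, 0.5008, 0.499], 'contact_force': [-0.0348, -0.0998, -0.0307], 'gripper_width': 0.5897}
disc1 stem 218 [0.4583 0.2483 0.0265] [0.4512 0.2407 0.0232] [0.4661 0.2557 0.0289]
disc2 stem 265 [0.3938 0.1688 0.0263] [0.3861 0.1608 0.0231] [0.4013 0.1765 0.0289]
plate1 1248 [0.4574 0.248  0.0093] [0.437  0.2266 0.006 ] [0.4811 0.2704 0.0119]
bandR 2715 [0.4629 0.0454 0.0199] [0.4329 0.0088 0.016 ] [0.4954 0.0804 0.0229]
bandL 3516 [0.3852 0.3597 0.02  ] [0.3503 0.3289 0.016 ] [0.4218 0.3917 0.0229]
t 13.6 pos [0.4521 0.1974 0.1636] jaw yaw 89.75 tilt 0.03 q [-0.95  0.28  0.49  2.08 -0.18  0.82  1.21] F [-0.3 -0.7 -0. ] M [ 0.04 -0.03 -0.03] w 50.1
```

View pics/s8_wrist.png

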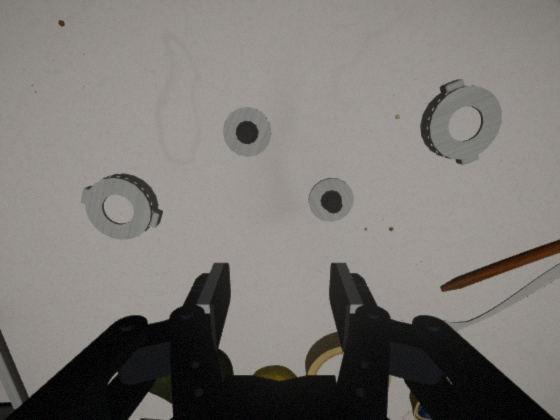

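```bash
python3 -m jog '20 -2 17 0 0 0 45;20 -2 17 0 0 0 45;20 -2 17 0 0 0 45;20 0 0 0 0 0 45;0 0 0 0 0 0 45'; python3 nav.py 0.4586 0.2482 0.014 90
```

```text
t: 14.1
eef_pos: [0.4569, 0.248, 0.0815]
tool_rot: [0.499, -0.499, 0.503, 0.499]
contact_force: [0.1, -1.0, -0.6]
gripper_width: 0.526
t 14.1 pos [0.4569 0.248  0.0815] jaw yaw 89.79 tilt 0.27 q [-0.95  0.46  0.41  2.07 -0.29  0.67  1.22] F [ 0.1 -1.  -0.6] M [-0.   -0.03  0.01] w 44.9
turn units total [-0.034 -0.033 -0.031] shift tool axes (before turn) [67.5 -1.9  0.4] after turn [67.5 -1.7  0.2] n 2
   [33.7 -1.   0.2] [-0.02 -0.02 -0.02]
   [33.8 -0.9  0.1] [-0.02 -0.02 -0.02]
```

```bash
python3 -m jog '30 -0.8 0 0 0 0 45;20 -0.5 0 0 0 0 45;15 0 0 0 0 0 45;3 0 0 0 0 0 45;0 0 0 0 0 0 45'; python3 nav.py 0.4586 0.2482 0.014 90
```

```text
t: 14.6
eef_pos: [0.4594, 0.2501, 0.0158]
tool_rot: [0.501, -0.499, 0.501, 0.499]
contact_force: [-0.4, -0.1, 0.8]
gripper_width: 0.524
t 14.6 pos [0.4594 0.2501 0.0158] jaw yaw 89.86 tilt 0.01 q [-0.89  0.57  0.34  2.09 -0.36  0.54  1.28] F [-0.4 -0.1  0.8] M [-0.01  0.02 -0.  ] w 44.7
turn units total [-0.023 -0.002  0.001] shift tool axes (before turn) [ 1.8  0.8 -1.9] after turn [ 1.8  0.8 -1.9] n 1
   [ 1.8  0.8 -1.9] [-0.02 -0.    0.  ]
```

```bash
python3 -m jog '1.5 0.8 -2 0 0 0 45;0 0 0 0 0 0 10;0 0 0 0 0 0 10;0 0 0 0 0 0 10;0 0 0 0 0 0 10' 30; python3 -m jog '0 0 0 0 0 0 10;0 0 0 0 0 0 10'; python3 nav.py
```

```text
t: 15.1
eef_pos: [0.4584, 0.2491, 0.0146]
tool_rot: [0.501, -0.5, 0.5, 0.5]
contact_force: [-1.0, -1.1, 6.1]
gripper_width: 0.167
t: 15.3
eef_pos: [0.4585, 0.2491, 0.0146]
tool_rot: [0.501, -0.5, 0.5, 0.5]
contact_force: [-0.8, -1.0, 6.4]
gripper_width: 0.166
t 15.3 pos [0.4585 0.2491 0.0146] jaw yaw 89.94 tilt 0.05 q [-0.88  0.57  0.34  2.09 -0.36  0.53  1.29] F [-0.8 -1.   6.4] M [-0.21  0.22  0.01] w 14.2
```

```bash
python3 -m jog '-10 0 0 0 0 0 10;-30 0 0 0 0 0 10;-40 0 0 0 0 0 10;-45 0 0 0 0 0 10;-45 0 -10 0 0 0 10'; python3 look.py s9 wrist side; python3 nav.py 0.5141 -0.1606 0.18 90
```

```text
t: 15.8
eef_pos: [0.4576, 0.2397, 0.186]
tool_rot: [0.5, -0.5, 0.5, 0.5]
contact_force: [1.0, 1.3, -1.6]
gripper_width: 0.165
wrist {'fx': 315.959, 'fy': 315.959, 'cx': 279.448, 'cy': 212.568, 'T': ''}
side {'fx': 412.019, 'fy': 412.019, 'cx': 281.48, 'cy': 205.868, 'T': ''}
{'t': 15.85, 'q': [-1.0189, 0.2801, 0.5067, 1.9981, -0.1743, 0.8948, 1.147], 'eef_pos': [0.4617, 0.2384, 0.1928], 'tool_rot': [0.5042, -0.4997, 0.4974, 0.4987], 'contact_force': [2.6336, -0.8687, 4.1697], 'gripper_width': 0.1645}
t 15.9 pos [0.4615 0.2392 0.1901] jaw yaw 89.83 tilt 0.6 q [-1.02  0.28  0.5   2.   -0.18  0.89  1.15] F [ 0.9  0.7 -0.9] M [ 0.07 -0.11 -0.04] w 14.2
turn units total [-0.028  0.062  0.077] shift tool axes (before turn) [   8.   -53.7 -399.7] after turn [  10.1  -52.6 -399.8] n 9
   [  0.9  -6.  -44.4] [-0.    0.01  0.01]
   [  0.9  -6.  -44.4] [-0.    0.01  0.01]
   [  0.9  -5.9 -44.4] [-0.    0.01  0.01]
   [  1.   -5.9 -44.4] [-0.    0.01  0.01]
   [  1.   -5.9 -44.4] [-0.    0.01  0.01]
   [  1.   -5.9 -44.4] [-0.    0.01  0.01]
   [  1.   -5.9 -44.4] [-0.    0.01  0.01]
   [  1.1  -5.9 -44.4] [-0.    0.01  0.01]
   [  1.1  -5.9 -44.4] [-0.    0.01  0.01]
```

View pics/s9_wrist.png

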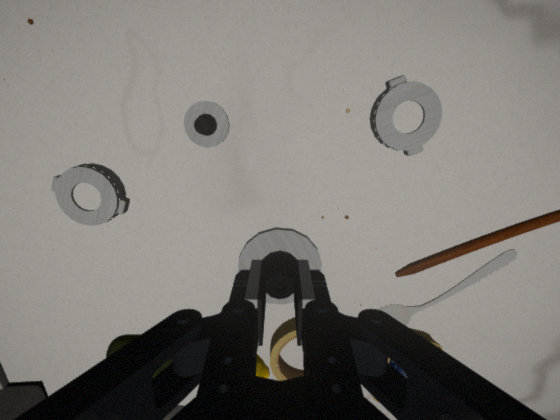

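```bash
python3 -m jog '1 -6 -44 0 0 0 10;1 -6 -44 0 0 0 10;1 -6 -44 0 0 0 10;1 -6 -44 0 0 0 10;1 -6 -44 0 0 0 10'>/dev/null; python3 -m jog '0 -6 -44 0 0 0 10;0 -6 -44 0 0 0 10;0 -6 -44 0 0 0 10;0 -5 -44 0 0 0 10;0 0 0 0 0 0 10'; python3 -m jog '0 0 0 0 0 0 10;0 0 0 0 0 0 10'; python3 look.py s10 wrist
python3 - <<'E'
from px import *
from nav import *
o,Rm,p=pose()
w=V('s10_wrist');W=w.W
T=(W-p)@Rm.as_matrix()  # tool coords
m=(T[...,0]>-.03)&(T[...,0]<.03)&(np.hypot(T[...,1],T[...,2])<.035)&(w.d>0)
P=T[m]; print(np.histogram(P[:,0]*1000,bins=15))
for a in(4,):
    s=P[(P[:,0]>-.003)&(P[:,0]<.012)]; print(len(s),s.mean(0),s.min(0),s.max(0))
w.crop(200,190,360,320,5,'c13')
E
python3 nav.py 0.5141 -0.1606 0.18 90
```

```text
t: 16.9
eef_pos: [0.5098, -0.1645, 0.1797]
tool_rot: [0.502, -0.498, 0.503, 0.496]
contact_force: [-0.5, 0.8, -0.3]
gripper_width: 0.162
t: 17.1
eef_pos: [0.5105, -0.1559, 0.1787]
tool_rot: [0.5, -0.5, 0.5, 0.5]
contact_force: [-0.5, -0.4, -0.8]
gripper_width: 0.173
wrist {'fx': 315.959, 'fy': 315.959, 'cx': 279.448, 'cy': 212.568, 'T': ''}
{'t': 17.1, 'q': [-0.3323, 0.353, 0.6376, 1.9784, -0.2679, 0.8943, 2.0167], 'eef_pos': [0.5105, -0.1559, 0.1787], 'tool_rot': [0.5, -0.4996, 0.4999, 0.5005], 'contact_force': [-0.5185, -0.3641, -0.8258], 'gripper_width': 0.1725}
(array([ 258,  244,  203,  208,  193,  215,  631,  421,  243,  152,   79,
         65,  142, 2173,  153]), array([-29.98503732, -27.37400719, -24.76297707, -22.15194694,
       -19.54091681, -16.92988668, -14.31885656, -11.70782643,
        -9.0967963 ,  -6.48576617,  -3.87473604,  -1.26370592,
         1.34732421,   3.95835434,   6.56938447,   9.18041459]))
2576 [0.00515523 0.008687   0.00020577] [-0.00288986 -0.02248797 -0.02178733] [0.00918041 0.02201139 0.0221468 ]
t 17.15 pos [ 0.5106 -0.1555  0.1787] jaw yaw 90.07 tilt 0.06 q [-0.33  0.35  0.64  1.98 -0.27  0.89  2.02] F [-0.2  0.  -0.7] M [-0.02 -0.01 -0.03] w 14.2
turn units total [ 0.012  0.009 -0.006] shift tool axes (before turn) [-1.3 -3.5 -5.1] after turn [-1.3 -3.5 -5.1] n 1
   [-1.3 -3.5 -5.1] [ 0.01  0.01 -0.01]
```

View pics/c13.png

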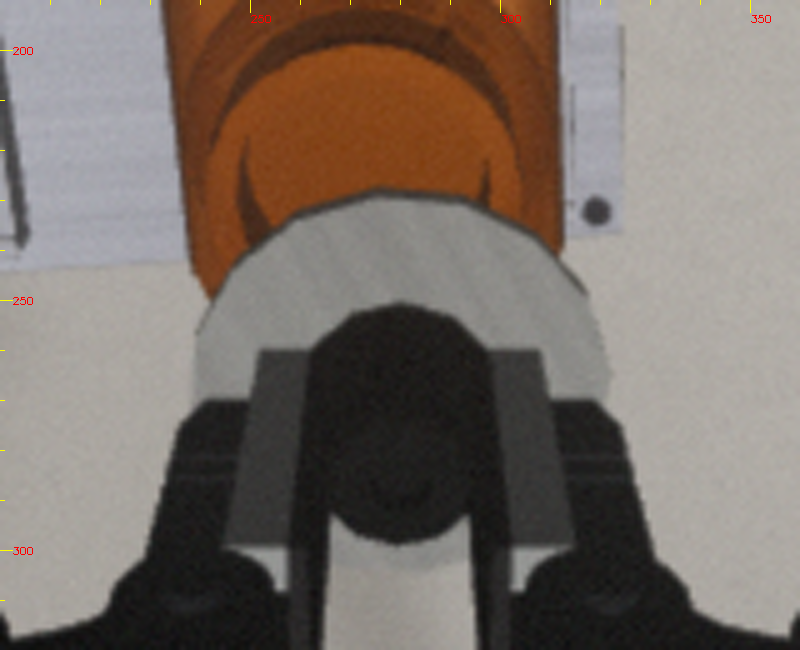

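```bash
python3 -m jog '12 -1.8 -2.5 0 0 0 10;12 -1.8 -2.5 0 0 0 10;12 0 0 0 0 0 10;8 0 0 0 0 0 10;0 0 0 0 0 0 10';  python3 -m jog '0 0 0 0 0 0 10;0 0 0 0 0 0 10';python3 nav.py 0.5141 -0.1606 0.116 90;python3 look.py s11 wrist side
python3 - <<'E'
from px import *
w=V('s11_wrist');W=w.W;c=(.5141,-.1606)
rr=np.hypot(W[...,0]-c[0],W[...,1]-c[1])
m=(W[...,2]>.1045)&(W[...,2]<.112)&(rr<.026)
P=W[m];print(m.sum(),P.min(0),P.max(0))
w.crop(200,190,360,320,5,'c14')
E
```

```text
t: 17.65
eef_pos: [0.5132, -0.1619, 0.1332]
tool_rot: [0.5, -0.499, 0.501, 0.501]
contact_force: [-0.4, 0.3, -0.7]
gripper_width: 0.164
t: 17.85
eef_pos: [0.5146, -0.1624, 0.1353]
tool_rot: [0.5, -0.5, 0.5, 0.5]
contact_force: [1.3, 1.0, 0.2]
gripper_width: 0.17
t 17.85 pos [ 0.5146 -0.1624  0.1353] jaw yaw 89.93 tilt 0.04 q [-0.28  0.43  0.6   2.   -0.33  0.81  2.08] F [1.3 1.  0.2] M [-0.05  0.02  0.  ] w 14.6
turn units total [-0.011 -0.001  0.007] shift tool axes (before turn) [19.3  0.5  1.8] after turn [19.3  0.5  1.8] n 1
   [19.3  0.5  1.8] [-0.01 -0.    0.01]
wrist {'fx': 315.959, 'fy': 315.959, 'cx': 279.448, 'cy': 212.568, 'T': ''}
side {'fx': 412.019, 'fy': 412.019, 'cx': 281.48, 'cy': 205.868, 'T': ''}
{'t': 17.9, 'q': [-0.2832, 0.4253, 0.6013, 2.0007, -0.3284, 0.8099, 2.0755], 'eef_pos': [0.5147, -0.1624, 0.1354], 'tool_rot': [0.5005, -0.5, 0.5001, 0.4995], 'contact_force': [-0.9305, 0.3907, -1.0556], 'gripper_width': 0.1685}
915 [ 0.49066378 -0.18281206  0.10450999] [ 0.51802221 -0.13775214  0.1096995 ]
```

View pics/c14.png

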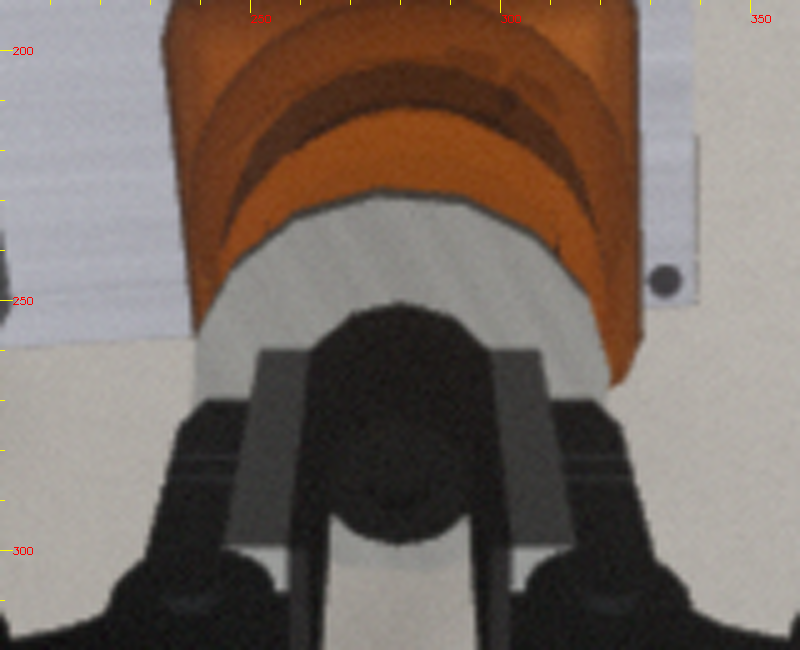

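```bash
python3 -m jog '3 0.7 2 0 0 0 10;4 0 0 0 0 0 10;3 0 0 0 0 0 10;0 0 0 0 0 0 10';python3 nav.py 0.5141 -0.1604 0.116 90
```

```text
t: 18.35
eef_pos: [0.5132, -0.1601, 0.1244]
tool_rot: [0.5, -0.499, 0.5, 0.5]
contact_force: [-0.6, -0.2, 0.1]
gripper_width: 0.166
t 18.35 pos [ 0.5132 -0.1601  0.1244] jaw yaw 89.94 tilt 0.06 q [-0.28  0.44  0.59  2.01 -0.34  0.79  2.08] F [-0.6 -0.2  0.1] M [0.01 0.03 0.02] w 14.2
turn units total [-0.01   0.001 -0.01 ] shift tool axes (before turn) [ 8.4 -0.9 -0.3] after turn [ 8.4 -0.9 -0.3] n 1
   [ 8.4 -0.9 -0.3] [-0.01  0.   -0.01]
```

```bash
python3 -m jog '2 -0.7 -0.3 0 0 0 10;2 0 0 0 0 0 10;2 0 0 0 0 0 10;0 0 0 0 0 0 10'; python3 -m jog '1.5 0 0 0 0 0 10;0 0 0 0 0 0 10'; python3 nav.py 0.5141 -0.1604 0.116 90
```

```text
t: 18.75
eef_pos: [0.5141, -0.1605, 0.1186]
tool_rot: [0.5, -0.5, 0.5, 0.5]
contact_force: [0.4, -0.3, -0.6]
gripper_width: 0.169
t: 18.95
eef_pos: [0.5142, -0.1605, 0.1173]
tool_rot: [0.5, -0.5, 0.5, 0.5]
contact_force: [0.1, -0.6, -0.3]
gripper_width: 0.167
t 18.95 pos [ 0.5142 -0.1605  0.1173] jaw yaw 89.94 tilt 0.01 q [-0.27  0.45  0.58  2.01 -0.35  0.77  2.09] F [ 0.1 -0.6 -0.3] M [0.08 0.03 0.01] w 14.2
turn units total [-0.011  0.001 -0.002] shift tool axes (before turn) [1.3 0.1 0.1] after turn [1.3 0.1 0.1] n 1
   [1.3 0.1 0.1] [-0.01  0.   -0.  ]
```

No contact while the plug is already inside the bore; a bit further until it touches, then release.

```bash
python3 -m jog '1 0 0 0 0 0 10;0 0 0 0 0 0 10'; python3 -m jog '1 0 0 0 0 0 10;0 0 0 0 0 0 10'; python3 -m jog '0 0 0 0 0 0 40;0 0 0 0 0 0 40;0 0 0 0 0 0 40'; python3 -m jog '-20 0 0 0 0 0 40;-40 0 0 0 0 0 40; -40 10 0 0 0 0 40; -20 20 0 0 0 0 40; 0 0 0 0 0 0 40';python3 -m jog '0 0 0 0 0 0 40'; python3 look.py s12 wrist
python3 - <<'E'
from px import *
w=V('s12_wrist');W=w.W;c=(.5141,-.1604)
rr=np.hypot(W[...,0]-c[0],W[...,1]-c[1])
m=(W[...,2]>.105)&(W[...,2]<.116)&(rr<.026)
P=W[m];print(m.sum(),P.mean(0),P.min(0),P.max(0))
A=np.c_[P[:,:2],np.ones(len(P))];q=(rr[m]<.021);print(np.linalg.lstsq(A[q],P[q][:,2],rcond=None)[0])
m=(W[...,2]>.122)&(W[...,2]<.135)&(rr<.026);P=W[m];print(m.sum(),P.mean(0),P.min(0),P.max(0))
u,v=map(int,w.proj([*c,.11]));w.crop(u-60,v-60,u+60,min(420,v+60),5,'c15')
E
python3 nav.py
```

```text
t: 19.15
eef_pos: [0.5145, -0.1606, 0.1166]
tool_rot: [0.5, -0.5, 0.5, 0.5]
contact_force: [-0.2, 0.0, 2.2]
gripper_width: 0.169
t: 19.35
eef_pos: [0.5155, -0.1605, 0.1165]
tool_rot: [0.501, -0.5, 0.5, 0.499]
contact_force: [-0.3, 1.1, 8.7]
gripper_width: 0.165
t: 19.65
eef_pos: [0.5141, -0.1605, 0.1152]
tool_rot: [0.5, -0.5, 0.5, 0.5]
contact_force: [-0.2, -0.2, 0.0]
gripper_width: 0.464
t: 20.15
eef_pos: [0.4839, -0.1616, 0.2378]
tool_rot: [0.502, -0.5, 0.499, 0.498]
contact_force: [-0.1, 0.0, -1.1]
gripper_width: 0.469
t: 20.25
eef_pos: [0.4844, -0.1601, 0.2353]
tool_rot: [0.501, -0.5, 0.5, 0.5]
contact_force: [-0.1, 0.5, -0.7]
gripper_width: 0.469
wrist {'fx': 315.959, 'fy': 315.959, 'cx': 279.448, 'cy': 212.568, 'T': ''}
{'t': 20.25, 'q': [-0.3891, 0.2293, 0.6915, 1.9748, -0.1749, 0.9954, 1.9553], 'eef_pos': [0.4844, -0.1601, 0.2353], 'tool_rot': [0.5006, -0.4998, 0.4997, 0.4998], 'contact_force': [-0.077, 0.5298, -0.6628], 'gripper_width': 0.4691}
1577 [ 0.51227111 -0.16032759  0.11084796] [ 0.49196304 -0.18295119  0.10505836] [ 0.53809569 -0.13776145  0.1159547 ]
[0.01626935 0.00596157 0.10382533]
275 [ 0.51446749 -0.15985729  0.12786619] [ 0.50737335 -0.16774407  0.12212573] [ 0.52314361 -0.15199802  0.1307565 ]
t 20.3 pos [ 0.4843 -0.1599  0.2346] jaw yaw 89.98 tilt 0.05 q [-0.39  0.23  0.69  1.97 -0.17  1.    1.96] F [ 0.2 -0.1 -0.5] M [0.04 0.04 0.01] w 39.9
```

View pics/c15.png

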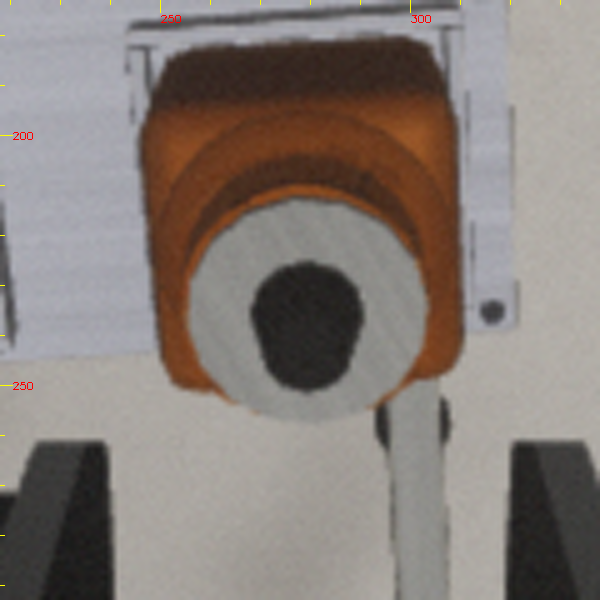

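```bash
python3 - <<'E'
from px import *
for n in('s5_wrist','s8_wrist','s9_wrist'):
    W=V(n).W
    c=np.array([.4640,.0440])
    for it in range(4):
        rr=np.hypot(W[...,0]-c[0],W[...,1]-c[1])
        m=(W[...,2]>.0185)&(W[...,2]<.0225)&(rr<.0335)
        P=(W[m][:,:2]*1000).astype(np.float32)
        h=cv2.convexHull(P); (cx,cy),r=cv2.minEnclosingCircle(h); c=np.array([cx,cy])/1000
    rr=np.hypot(W[...,0]-c[0],W[...,1]-c[1]); az=np.degrees(np.arctan2(W[...,1]-c[1],W[...,0]-c[0]))
    m=(W[...,2]>.006)&(W[...,2]<.024)&(rr>.0335)&(rr<.04)
    a=az[m]; g1=a[a>0]; g2=a[a<0]; print(n,c,r,m.sum(),np.median(g1) if len(g1) else 0,g1.min() if len(g1) else 0,g1.max() if len(g1) else 0,np.median(g2),g2.min(),g2.max())
E
python3 nav.py 0.45 0.045 0.15 -26
```

```text
s5_wrist [0.46390439 0.04434891] 31.43998908996582 103 66.61494051145732 56.77519929301822 79.55551581462696 -111.0651085640822 -123.70733649701934 -97.77546453972263
s8_wrist [0.4635011  0.04363451] 32.04268264770508 173 71.53064326212869 56.24329018068407 82.64968557907555 -115.29410230523197 -124.24470966523472 -99.19347804795682
s9_wrist [0.46271216 0.04367296] 32.38813781738281 165 69.96151342243766 55.17327538372974 81.16284361928147 -114.77336217065476 -123.1626641445879 -96.56183007545131
t 20.3 pos [ 0.4843 -0.1599  0.2346] jaw yaw 89.98 tilt 0.05 q [-0.39  0.23  0.69  1.97 -0.17  1.    1.96] F [ 0.2 -0.1 -0.5] M [0.04 0.04 0.01] w 39.9
turn units total [-1.067e+01  7.000e-03 -3.000e-03] shift tool axes (before turn) [ 84.7  34.3 204.9] after turn [  84.6 -169.1  120.7] n 8
   [10.6  4.3 25.6] [-1.33  0.   -0.  ]
   [10.6  0.7 26. ] [-1.33  0.   -0.  ]
   [10.6 -2.9 25.8] [-1.33  0.   -0.  ]
   [10.6 -6.5 25.1] [-1.33  0.   -0.  ]
   [10.6 -9.9 24. ] [-1.33  0.   -0.  ]
   [ 10.6 -13.2  22.4] [-1.33  0.   -0.  ]
   [ 10.6 -16.2  20.3] [-1.33  0.   -0.  ]
   [ 10.6 -18.8  17.9] [-1.33  0.   -0.  ]
```

```bash
python3 nav.py 0.4637 0.044 0.12 -21 f
```

```text
t 20.3 pos [ 0.4843 -0.1599  0.2346] jaw yaw 89.98 tilt 0.05 q [-0.39  0.23  0.69  1.97 -0.17  1.    1.96] F [ 0.2 -0.1 -0.5] M [0.04 0.04 0.01] w 39.9
turn units total [ 1.8497e+01 -3.0000e-03 -8.0000e-03] shift tool axes (before turn) [114.7  20.6 203.9] after turn [114.6 183.  -92.3] n 14
   [ 8.2  1.5 14.6] [ 1.32 -0.   -0.  ]
   [ 8.2  3.5 14.2] [ 1.32 -0.   -0.  ]
   [ 8.2  5.4 13.6] [ 1.32 -0.   -0.  ]
   [ 8.2  7.2 12.7] [ 1.32 -0.   -0.  ]
   [ 8.2  8.9 11.6] [ 1.32 -0.   -0.  ]
   [ 8.2 10.4 10.3] [ 1.32 -0.   -0.  ]
   [ 8.2 11.7  8.7] [ 1.32 -0.   -0.  ]
   [ 8.2 12.8  7. ] [ 1.32 -0.   -0.  ]
   [ 8.2 13.7  5.2] [ 1.32 -0.   -0.  ]
   [ 8.2 14.3  3.3] [ 1.32 -0.   -0.  ]
   [ 8.2 14.6  1.3] [ 1.32 -0.   -0.  ]
   [ 8.2 14.6 -0.8] [ 1.32 -0.   -0.  ]
   [ 8.2 14.4 -2.8] [ 1.32 -0.   -0.  ]
   [ 8.2 13.9 -4.7] [ 1.32 -0.   -0.  ]
```

```bash
python3 -m jog '0 1.5 15 1.32 0 0 80;0 3.5 14 1.32 0 0 80;0 5.5 13.5 1.32 0 0 80;6 7 12.7 1.32 0 0 80;6 9 11.6 1.32 0 0 80'; python3 -m jog '6 10.5 10.3 1.32 0 0 80;6 11.7 8.7 1.32 0 0 80;6 12.8 7 1.32 0 0 80;6 13.7 5 1.32 0 0 80;6 14.3 3.3 1.32 0 0 80'; python3 -m jog '8 14.6 1 1.32 0 0 80;8 14.6 -1 1.32 0 0 80;8 14.4 -3 1.32 0 0 80;8 14 -4.7 1.32 0 0 80;0 0 0 0 0 0 80'; python3 -m jog '0 0 0 0 0 0 80;0 0 0 0 0 0 80'; python3 nav.py 0.4637 0.044 0.12 -21; python3 look.py s13 wrist
```

```text
t: 20.8
eef_pos: [0.4768, -0.0867, 0.222]
tool_rot: [0.64, -0.299, 0.642, 0.299]
contact_force: [-0.0, 0.1, -0.4]
gripper_width: 0.938
t: 21.3
eef_pos: [0.469, -0.0141, 0.1919]
tool_rot: [0.703, -0.065, 0.705, 0.064]
contact_force: [-0.4, -0.3, 0.2]
gripper_width: 0.939
t: 21.8
eef_pos: [0.4617, 0.0452, 0.1594]
tool_rot: [0.694, 0.126, 0.697, -0.129]
contact_force: [0.2, 0.3, 0.0]
gripper_width: 0.935
t: 22.0
eef_pos: [0.463, 0.0426, 0.1614]
tool_rot: [0.696, 0.128, 0.695, -0.128]
contact_force: [0.4, -0.5, -0.2]
gripper_width: 0.938
t 22.0 pos [0.463  0.0426 0.1614] jaw yaw -20.84 tilt 0.05 q [-1.02  0.33  0.97  2.16 -0.37  0.83 -0.19] F [ 0.4 -0.5 -0.2] M [ 0.01 -0.04  0.01] w 80.1
turn units total [0.026 0.004 0.007] shift tool axes (before turn) [41.4  1.6  0.2] after turn [41.4  1.6  0.2] n 1
   [41.4  1.6  0.2] [0.03 0.   0.01]
wrist {'fx': 315.959, 'fy': 315.959, 'cx': 279.448, 'cy': 212.568, 'T': ''}
{'t': 22.0, 'q': [-1.0235, 0.3312, 0.9686, 2.1561, -0.3711, 0.8283, -0.1878], 'eef_pos': [0.463, 0.0426, 0.1614], 'tool_rot': [0.6955, 0.1276, 0.6954, -0.1282], 'contact_force': [0.4478, -0.4833, -0.1685], 'gripper_width': 0.9379}
```

View pics/s13_wrist.png

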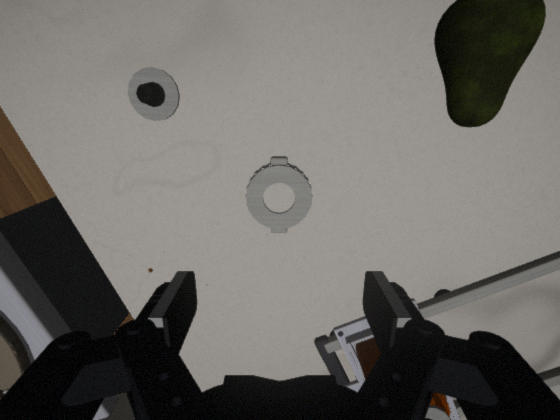

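Run:
```python
from px import *
from nav import *
o,Rm,p=pose()
w=V('s13_wrist');W=w.W
T=((W-p)@Rm.as_matrix())*1000
m=(W[...,2]>.0175)&(W[...,2]<.0235)&(np.hypot(T[...,1],T[...,2])<45)
P=T[m];print(P.min(0),P.max(0)); 
q=P[np.abs(P[:,2])<40]; print('z centre',(q[:,2].min()+q[:,2].max())/2); 
# row edges: y extents for |z|>12
h=P[np.abs(P[:,2])>14]; print('y', (h[:,1].min()+h[:,1].max())/2, h[:,1].min(),h[:,1].max())
t=P[np.abs(P[:,1])>33]; print('tabs',t[t[:,1]>0].mean(0),t[t[:,1]<0].mean(0))
```

```text
[139.28342666 -32.15702782 -29.99280561] [144.0898292   37.90598102  30.96121621]
z centre 0.4842052985908065
y 2.1041483125124785 -24.9957836881926 29.204080313217556
tabs [143.49956007  35.52844732   0.17359032] [nan nan nan]<stdin>:11: RuntimeWarning: Mean of empty slice.
  ret = um.true_divide(
```

```bash
python3 -m jog '40 2.3 0.5 0 0 0 80;40 0 0 0 0 0 80;35 0 0 0 0 0 80;15 0 0 0 0 0 80;0 0 0 0 0 0 80'; python3 -m jog '10 0 0 0 0 0 80;8 0 0 0 0 0 80;4 0 0 0 0 0 80;0 0 0 0 0 0 80';python3 nav.py
```

```text
t: 22.55
eef_pos: [0.463, 0.0444, 0.0301]
tool_rot: [0.694, 0.128, 0.696, -0.129]
contact_force: [-0.4, 0.3, -0.4]
gripper_width: 0.939
t: 22.95
eef_pos: [0.464, 0.0456, 0.0094]
tool_rot: [0.695, 0.128, 0.695, -0.128]
contact_force: [-0.1, 0.7, 0.5]
gripper_width: 0.935
t 22.95 pos [0.464  0.0456 0.0094] jaw yaw -20.93 tilt 0.01 q [-0.73  0.6   0.63  2.23 -0.72  0.52  0.1 ] F [-0.1  0.7  0.5] M [-0.05 -0.02  0.03] w 79.8
```

```bash
python3 -m jog '6 0 0 0 0 0 75;4 0 0 0 0 0 72;1 0 0 0 0 0 72;0 0 0 0 0 0 72';python3 nav.py; python3 -m jog '0 0 0 0 0 0 50;0 0 0 0 0 0 50;0 0 0 0 0 0 50;0 0 0 0 0 0 50' 40;python3 nav.py
```

```text
t: 23.35
eef_pos: [0.4639, 0.0455, -0.0017]
tool_rot: [0.695, 0.128, 0.695, -0.129]
contact_force: [0.9, 0.7, -0.3]
gripper_width: 0.844
t 23.35 pos [ 0.4639  0.0455 -0.0017] jaw yaw -20.94 tilt 0.02 q [-0.71  0.61  0.6   2.23 -0.74  0.5   0.12] F [ 0.9  0.7 -0.3] M [ 0.02 -0.   -0.03] w 72.1
t: 23.75
eef_pos: [0.4641, 0.0455, -0.0013]
tool_rot: [0.695, 0.129, 0.695, -0.128]
contact_force: [-1.7, -0.1, 6.3]
gripper_width: 0.714
t 23.75 pos [ 0.4641  0.0455 -0.0013] jaw yaw -20.95 tilt 0.02 q [-0.71  0.61  0.6   2.23 -0.74  0.5   0.12] F [-1.7 -0.1  6.3] M [-0.01  0.42  0.01] w 61.0
```

```bash
python3 -m jog '-10 0 0 0 0 0 50;-40 0 0 0 0 0 50;-45 0 0 0 0 0 50;-45 0 0 0 0 0 50;-35 0 0 0 0 0 50' 60; python3 -m jog '0 0 0 0 0 0 50'; python3 nav.py 0.514 -0.1604 0.175 -4
```

```text
t: 24.25
eef_pos: [0.4641, 0.045, 0.1757]
tool_rot: [0.696, 0.129, 0.695, -0.129]
contact_force: [1.4, 0.7, -0.0]
gripper_width: 0.711
t: 24.35
eef_pos: [0.4666, 0.0457, 0.1774]
tool_rot: [0.697, 0.13, 0.693, -0.127]
contact_force: [0.2, 0.1, -0.7]
gripper_width: 0.713
t 24.35 pos [0.4666 0.0457 0.1774] jaw yaw -20.95 tilt 0.43 q [-1.07  0.31  1.01  2.14 -0.35  0.86 -0.21] F [ 0.2  0.1 -0.7] M [-0.03 -0.02 -0.  ] w 60.9
turn units total [-2.825  0.055 -0.045] shift tool axes (before turn) [   2.  -175.5  118. ] after turn [   2.4 -202.3   61.7] n 5
   [  0.4 -35.1  23.6] [-0.57  0.01 -0.01]
   [  0.4 -36.4  21.5] [-0.57  0.01 -0.01]
   [  0.4 -37.6  19.3] [-0.57  0.01 -0.01]
   [  0.4 -38.7  17. ] [-0.57  0.01 -0.01]
   [  0.5 -39.7  14.7] [-0.57  0.01 -0.01]
```

```bash
python3 -m jog '0 -35 23.5 -0.57 0 0 50;0 -36.5 21.5 -0.57 0 0 50;0 -37.5 19.3 -0.57 0 0 50;0 -38.7 17 -0.57 0 0 50;0 -39.7 14.7 -0.57 0 0 50'; python3 -m jog '0 0 0 0 0 0 50;0 0 0 0 0 0 50;0 0 0 0 0 0 50'; python3 nav.py 0.514 -0.1604 0.145 -4; python3 look.py s14 wrist
```

```text
t: 24.85
eef_pos: [0.5112, -0.1617, 0.1728]
tool_rot: [0.706, 0.023, 0.707, -0.023]
contact_force: [0.7, 0.4, -0.3]
gripper_width: 0.707
t: 25.15
eef_pos: [0.5111, -0.1591, 0.1728]
tool_rot: [0.706, 0.024, 0.707, -0.023]
contact_force: [0.8, 0.2, -1.0]
gripper_width: 0.706
t 25.15 pos [ 0.5111 -0.1591  0.1728] jaw yaw -3.8 tilt 0.1 q [-0.48  0.42  0.85  1.99 -0.4   0.91  0.52] F [ 0.8  0.2 -1. ] M [0.06 0.03 0.04] w 60.3
turn units total [ 0.033 -0.015 -0.008] shift tool axes (before turn) [27.8 -1.1  3. ] after turn [27.8 -1.1  3. ] n 1
   [27.8 -1.1  3. ] [ 0.03 -0.01 -0.01]
wrist {'fx': 315.959, 'fy': 315.959, 'cx': 279.448, 'cy': 212.568, 'T': ''}
{'t': 25.15, 'q': [-0.4777, 0.4227, 0.8529, 1.9877, -0.403, 0.9088, 0.5199], 'eef_pos': [0.5111, -0.1591, 0.1728], 'tool_rot': [0.7062, 0.0238, 0.7072, -0.0232], 'contact_force': [0.8388, 0.2295, -0.9532], 'gripper_width': 0.7059}
```

View pics/s14_wrist.png

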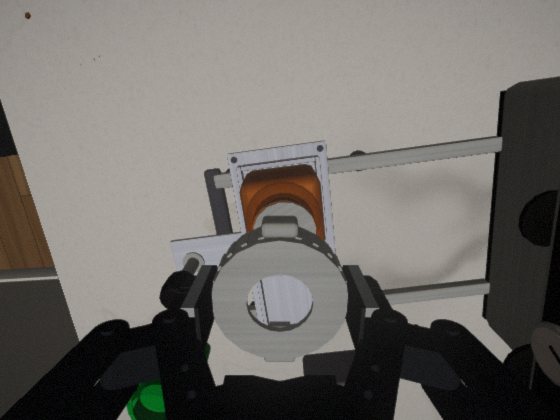

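Run:
```python
from px import *
from nav import *
w=V('s14_wrist');W=w.W
o,Rm,p=pose();p=np.array([.5111,-.1591,.1728])
T=((W-p)@Rm.as_matrix())*1000
m=(np.hypot(T[...,1],T[...,2])<45)&(T[...,0]<0)&(T[...,0]>-35)&(np.abs(T[...,2])<29)
print(np.histogram(T[m][:,0],bins=12))
m2=m&(T[...,0]<-18.5)&(T[...,0]>-25.5)
P=T[m2]; print(len(P),np.median(P[:,0]))
# hole: inner radius points
for it in range(1):
    r=np.hypot(P[:,1],P[:,2])
    tabs=P[r>33.5]; 
    for s in(1,-1):
        t=tabs[tabs[:,1]*s>0]; 
        if len(t): print('tab',s,len(t),t.mean(0),t.min(0),t.max(0))
# hole boundary
a=np.degrees(np.arctan2(P[:,2],P[:,1]));pts=[]
for k in range(-180,180,10):
    q=P[(a>=k)&(a<k+10)]; 
    if len(q)>5: pts.append(q[np.argmin(np.hypot(q[:,1],q[:,2]))][1:])
pts=np.array(pts); A=np.c_[2*pts,np.ones(len(pts))]; s=np.linalg.lstsq(A,(pts**2).sum(1),rcond=None)[0]; print('hole c',s[:2],np.sqrt(s[2]+s[0]**2+s[1]**2))
# tilt of top
q=P; A=np.c_[q[:,1:],np.ones(len(q))]; print('plane',np.linalg.lstsq(A,q[:,0],rcond=None)[0])
c=(.5141,-.1604)
rr=np.hypot(W[...,0]-c[0],W[...,1]-c[1])
m=(W[...,2]>.1085)&(W[...,2]<.114)&(rr<.026);P=W[m];print('plate',m.sum(),P.min(0),P.max(0))
```

```text
(array([  92,   94,   84,   78, 8581, 1872,  778,  277,  249,  217,  162,
        114]), array([-34.99821159, -32.1041619 , -29.21011222, -26.31606253,
       -23.42201285, -20.52796316, -17.63391348, -14.7398638 ,
       -11.84581411,  -8.95176443,  -6.05771474,  -3.16366506,
        -0.26961537]))
10148 -21.144186130387375
tab 1 7 [-18.77252143  33.85315813   1.78633593] [-19.19911924  33.29202895  -3.9310912 ] [-18.50351693  34.80742046   5.76200878]
tab -1 5 [-19.04175976 -32.37893018   6.45201931] [-19.95060229 -35.60159311  -3.96762193] [-18.62632943 -21.9836946   25.57575315]
hole c [-1.21962356  1.6620119 ] 14.581064344544473
plane [ 3.76341867e-04  2.23587502e-03 -2.11254436e+01]
plate 902 [ 0.49402907 -0.16226118  0.10852158] [ 0.53763368 -0.13773566  0.11307833]
```

Run:
```python
from px import *
from nav import *
w=V('s14_wrist')
o,Rm,p=pose();p=np.array([.5111,-.1591,.1728]);M=Rm.as_matrix()
def onplane(u,v,x):
    o_,r=w.ray(u,v); o2=M.T@(o_-p); r2=M.T@r; return ((o2+r2*(x-o2[0])/r2[0])*1000).round(1)
for u,v in((279.5,275),(279.5,331),(247,303),(312,303),(279.5,361),(214,292),(347,292),(279.5,236)): print(u,v,onplane(u,v,-.0211))
w.crop(200,200,360,370,4,'c16')
```

```text
279.5 275 [-21.1  12.9   1.7]
279.5 331 [-21.1 -16.5   1.7]
247 303 [-21.1  -1.3 -12.9]
312 303 [-21.1  -1.3  16.3]
279.5 361 [-21.1 -33.9   1.7]
214 292 [-21.1   4.4 -27.3]
347 292 [-21.1   4.3  31.6]
279.5 236 [-21.1  31.2   1.8]
```

View pics/c16.png

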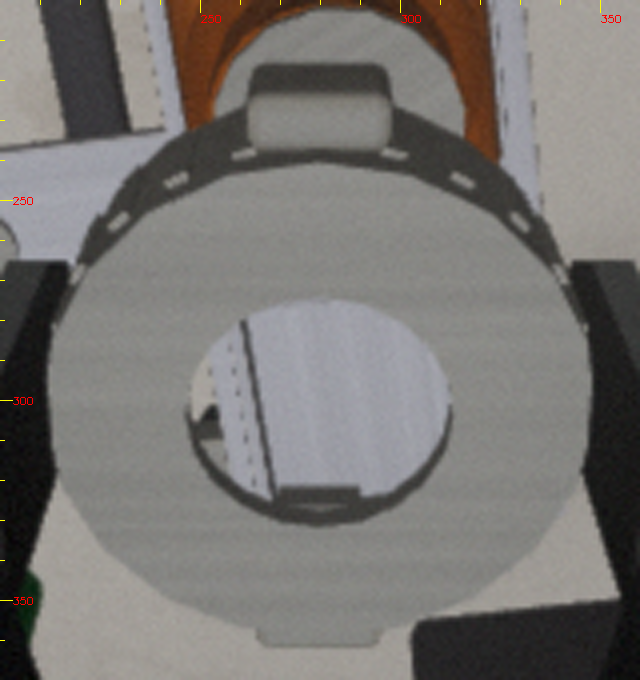

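```bash
python3 -m jog '15 0.2 3 0 0 0 50;15 0 0 0 0 0 50;10 0 0 0 0 0 50;0 0 0 0 0 0 50;0 0 0 0 0 0 50'; python3 nav.py 0.5141 -0.1589 0.115 -4
```

```text
t: 25.7
eef_pos: [0.5143, -0.1605, 0.133]
tool_rot: [0.706, 0.024, 0.707, -0.024]
contact_force: [-0.0, 0.2, -1.8]
gripper_width: 0.709
t 25.7 pos [ 0.5143 -0.1605  0.133 ] jaw yaw -3.85 tilt 0.06 q [-0.43  0.49  0.8   2.01 -0.47  0.84  0.57] F [-0.   0.2 -1.8] M [ 0.03  0.   -0.01] w 60.5
turn units total [ 0.024 -0.01   0.003] shift tool axes (before turn) [18.   1.5 -0.3] after turn [18.   1.5 -0.4] n 1
   [18.   1.5 -0.3] [ 0.02 -0.01  0.  ]
```

```bash
python3 -m jog '6 1.5 -0.2 0 0 0 50;6 0 0 0 0 0 50;4 0 0 0 0 0 50;0 0 0 0 0 0 50;0 0 0 0 0 0 50'; python3 nav.py 0.5141 -0.1589 0.115 -4; python3 look.py s15 wrist
python3 - <<'E'
from px import *
V('s15_wrist').crop(200,180,360,350,4,'c17')
E
```

```text
t: 26.2
eef_pos: [0.5145, -0.1589, 0.1174]
tool_rot: [0.707, 0.024, 0.707, -0.024]
contact_force: [0.7, -0.7, -0.9]
gripper_width: 0.708
t 26.2 pos [ 0.5145 -0.1589  0.1174] jaw yaw -3.85 tilt 0.0 q [-0.41  0.51  0.78  2.02 -0.49  0.81  0.59] F [ 0.7 -0.7 -0.9] M [0.   0.02 0.04] w 60.5
turn units total [ 0.025 -0.001  0.   ] shift tool axes (before turn) [ 2.4  0.  -0.4] after turn [ 2.4  0.  -0.4] n 1
   [ 2.4  0.  -0.4] [ 0.03 -0.    0.  ]
wrist {'fx': 315.959, 'fy': 315.959, 'cx': 279.448, 'cy': 212.568, 'T': ''}
{'t': 26.2, 'q': [-0.4117, 0.5065, 0.7784, 2.0222, -0.4915, 0.8061, 0.5877], 'eef_pos': [0.5145, -0.1589, 0.1174], 'tool_rot': [0.7067, 0.0237, 0.7067, -0.0237], 'contact_force': [0.6568, -0.6707, -0.9086], 'gripper_width': 0.7079}
```

View pics/c17.png

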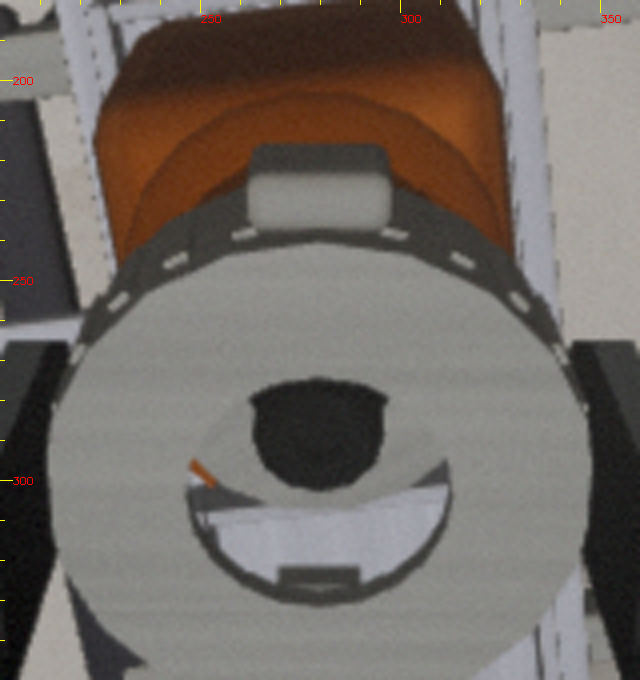

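Run:
```python
from px import *
from nav import *
w=V('s15_wrist')
o,Rm,p=pose();M=Rm.as_matrix();print(p)
def onplane(u,v,x):
    o_,r=w.ray(u,v); o2=M.T@(o_-p); r2=M.T@r; return ((o2+r2*(x-o2[0])/r2[0])*1000).round(1)
print('stem far edge',onplane(279.5,302,-.0116),'sides',onplane(262,285,-.0116),onplane(296,285,-.0116))
print('plate far edge',onplane(279.5,306.5,.0064))
for u,v in((279.5,274.5),(279.5,331)): print('hole',onplane(u,v,-.0211))
```

```text
[ 0.51465676 -0.15899658  0.11752847]
stem far edge [-11.6  -7.1   1.6] sides [-11.6   2.3  -6.7] [-11.6   2.2   9.4]
plate far edge [  6.4 -22.3   1.6]
hole [-21.1  13.2   1.6]
hole [-21.1 -16.3   1.6]
```

```bash
python3 -m jog '3 1.5 0 0 0 0 50;3 0 0 0 0 0 50;3 0 0 0 0 0 50;0 0 0 0 0 0 50'; python3 nav.py 0.5141 -0.1574 0.095 -4;python3 -m jog '3 0 0 0 0 0 50;3 0 0 0 0 0 50;2 0 0 0 0 0 50;0 0 0 0 0 0 50'; python3 nav.py 0.5141 -0.1574 0.095 -4
```

```text
t: 26.65
eef_pos: [0.5143, -0.1572, 0.1079]
tool_rot: [0.706, 0.024, 0.707, -0.024]
contact_force: [0.3, 0.1, -1.0]
gripper_width: 0.707
t 26.65 pos [ 0.5143 -0.1572  0.1079] jaw yaw -3.84 tilt 0.05 q [-0.4   0.52  0.76  2.03 -0.51  0.79  0.6 ] F [ 0.3  0.1 -1. ] M [ 0.01 -0.02  0.01] w 60.4
turn units total [ 0.027 -0.008 -0.001] shift tool axes (before turn) [12.9 -0.2 -0.2] after turn [12.9 -0.2 -0.2] n 1
   [12.9 -0.2 -0.2] [ 0.03 -0.01 -0.  ]
t: 27.05
eef_pos: [0.5145, -0.1575, 0.1001]
tool_rot: [0.707, 0.024, 0.707, -0.024]
contact_force: [-0.5, -0.4, -1.1]
gripper_width: 0.711
t 27.05 pos [ 0.5145 -0.1575  0.1001] jaw yaw -3.85 tilt 0.03 q [-0.39  0.53  0.75  2.03 -0.52  0.77  0.61] F [-0.5 -0.4 -1.1] M [-0.13 -0.02  0.  ] w 60.7
turn units total [ 0.025 -0.004  0.002] shift tool axes (before turn) [ 5.1  0.1 -0.4] after turn [ 5.1  0.1 -0.4] n 1
   [ 5.1  0.1 -0.4] [ 0.02 -0.    0.  ]
```

```bash
python3 -m jog '2 0 0 0 0 0 50;2 0 0 0 0 0 50;0 0 0 0 0 0 50'; python3 nav.py; python3 -m jog '1.5 0 0 0 0 0 50;0 0 0 0 0 0 50'; python3 nav.py;python3 -m jog '1.5 0 0 0 0 0 50;0 0 0 0 0 0 50'; python3 nav.py 0.5141 -0.1574 0.0927 -4
```

```text
t: 27.35
eef_pos: [0.5147, -0.1576, 0.0962]
tool_rot: [0.707, 0.024, 0.707, -0.024]
contact_force: [0.4, -1.4, -2.8]
gripper_width: 0.71
t 27.35 pos [ 0.5147 -0.1576  0.0962] jaw yaw -3.84 tilt 0.02 q [-0.39  0.54  0.75  2.04 -0.52  0.77  0.61] F [ 0.4 -1.4 -2.8] M [-0.26 -0.01 -0.  ] w 60.6
t: 27.55
eef_pos: [0.5147, -0.1576, 0.0949]
tool_rot: [0.707, 0.024, 0.707, -0.024]
contact_force: [-1.1, -1.3, -1.0]
gripper_width: 0.708
t 27.55 pos [ 0.5147 -0.1576  0.0949] jaw yaw -3.85 tilt 0.02 q [-0.39  0.54  0.75  2.04 -0.53  0.76  0.61] F [-1.1 -1.3 -1. ] M [-0.37 -0.07  0.03] w 60.4
t: 27.75
eef_pos: [0.5147, -0.1576, 0.0934]
tool_rot: [0.707, 0.024, 0.707, -0.024]
contact_force: [0.5, -1.8, -0.6]
gripper_width: 0.709
t 27.75 pos [ 0.5147 -0.1576  0.0934] jaw yaw -3.85 tilt 0.02 q [-0.39  0.54  0.74  2.04 -0.53  0.76  0.61] F [ 0.5 -1.8 -0.6] M [-0.47 -0.12  0.02] w 60.6
turn units total [0.025 0.002 0.003] shift tool axes (before turn) [ 0.7  0.2 -0.6] after turn [ 0.7  0.2 -0.6] n 1
   [ 0.7  0.2 -0.6] [0.03 0.   0.  ]
```

```bash
python3 -m jog '1 -0.5 0 0 0 0 50;0 0 0 0 0 0 50'; python3 nav.py; python3 -m jog '1 0 0 0 0 0 50;0 0 0 0 0 0 50'; python3 nav.py
```

```text
t: 27.95
eef_pos: [0.5151, -0.1577, 0.0929]
tool_rot: [0.707, 0.024, 0.706, -0.023]
contact_force: [0.3, -0.4, 5.3]
gripper_width: 0.705
t 27.95 pos [ 0.5151 -0.1577  0.0929] jaw yaw -3.84 tilt 0.06 q [-0.38  0.54  0.74  2.04 -0.53  0.76  0.62] F [ 0.3 -0.4  5.3] M [-0.11  0.19 -0.03] w 60.2
t: 28.15
eef_pos: [0.5161, -0.1576, 0.0928]
tool_rot: [0.708, 0.024, 0.706, -0.023]
contact_force: [-1.0, 1.6, 12.7]
gripper_width: 0.709
t 28.15 pos [ 0.5161 -0.1576  0.0928] jaw yaw -3.83 tilt 0.17 q [-0.38  0.54  0.74  2.04 -0.53  0.76  0.62] F [-1.   1.6 12.7] M [ 0.24  0.35 -0.07] w 60.6
```

```bash
python3 -m jog '0 0 0.17 1 0 0 50;0 0 0.17 1 0 0 50;0 0 0.17 1 0 0 50;0 0 0 0 0 0 50'; python3 nav.py; python3 -m jog '0 0 0.17 1 0 0 50;0 0 0.17 1 0 0 50;0 0 0.17 1 0 0 50;0 0 0 0 0 0 50'; python3 nav.py
```

```text
t: 28.55
eef_pos: [0.5169, -0.1582, 0.0928]
tool_rot: [0.695, 0.135, 0.693, -0.135]
contact_force: [-0.5, 0.1, 11.3]
gripper_width: 0.708
t 28.55 pos [ 0.5169 -0.1582  0.0928] jaw yaw -22.0 tilt 0.18 q [-0.44  0.58  0.82  2.04 -0.6   0.78  0.37] F [-0.5  0.1 11.3] M [ 0.05  0.16 -0.11] w 60.5
t: 28.95
eef_pos: [0.5173, -0.1586, 0.0928]
tool_rot: [0.666, 0.242, 0.663, -0.242]
contact_force: [-1.0, 0.4, 12.6]
gripper_width: 0.712
t 28.95 pos [ 0.5173 -0.1586  0.0928] jaw yaw -40.01 tilt 0.18 q [-0.49  0.62  0.91  2.04 -0.68  0.81  0.12] F [-1.   0.4 12.6] M [ 0.05  0.22 -0.09] w 60.8
```

```bash
python3 -m jog '0 0 0.17 1 0 0 50;0 0 0.17 1 0 0 50;0 0 0.17 1 0 0 50;0 0 0 0 0 0 50'; python3 nav.py; python3 -m jog '0 0 0.17 1 0 0 50;0 0 0.17 1 0 0 50;0 0 0.17 1 0 0 50;0 0 0 0 0 0 50'; python3 nav.py
```

```text
t: 29.35
eef_pos: [0.5176, -0.1589, 0.0928]
tool_rot: [0.619, 0.343, 0.617, -0.342]
contact_force: [-0.3, -0.5, 12.6]
gripper_width: 0.708
t 29.35 pos [ 0.5176 -0.1589  0.0928] jaw yaw -58.0 tilt 0.18 q [-0.53  0.66  0.98  2.04 -0.75  0.85 -0.12] F [-0.3 -0.5 12.6] M [ 0.06  0.17 -0.13] w 60.5
t: 29.75
eef_pos: [0.5179, -0.1594, 0.0928]
tool_rot: [0.558, 0.436, 0.556, -0.435]
contact_force: [-0.8, 0.1, 12.6]
gripper_width: 0.709
t 29.75 pos [ 0.5179 -0.1594  0.0928] jaw yaw -76.0 tilt 0.18 q [-0.57  0.71  1.06  2.04 -0.82  0.89 -0.37] F [-0.8  0.1 12.6] M [ 0.22  0.1  -0.15] w 60.5
```

```bash
python3 -m jog '0 0 0.15 1 0 0 50;0 0 0.07 0.5 0 0 50;0 0 0 0 0 0 50'; python3 nav.py; python3 -m jog '0 0 0.07 0.5 0 0 50;0 0 0 0 0 0 50'; python3 nav.py
```

```text
t: 30.05
eef_pos: [0.5179, -0.1596, 0.0928]
tool_rot: [0.523, 0.478, 0.521, -0.477]
contact_force: [-0.1, 0.5, 12.2]
gripper_width: 0.708
t 30.05 pos [ 0.5179 -0.1596  0.0928] jaw yaw -84.92 tilt 0.18 q [-0.59  0.73  1.1   2.04 -0.85  0.91 -0.5 ] F [-0.1  0.5 12.2] M [ 0.1   0.07 -0.09] w 60.4
t: 30.25
eef_pos: [0.5179, -0.1599, 0.0928]
tool_rot: [0.51, 0.491, 0.508, -0.49]
contact_force: [0.2, -0.9, 11.6]
gripper_width: 0.71
t 30.25 pos [ 0.5179 -0.1599  0.0928] jaw yaw -87.9 tilt 0.19 q [-0.59  0.74  1.11  2.04 -0.86  0.92 -0.54] F [ 0.2 -0.9 11.6] M [-0.03  0.1  -0.09] w 60.7
```

```bash
python3 look.py s16 wrist scene
python3 - <<'E'
from px import *
w=V('s16_wrist');w.crop(190,170,370,350,4,'c18')
V('s16_scene').crop(290,170,430,310,5,'c19')
E
```

```text
wrist {'fx': 315.959, 'fy': 315.959, 'cx': 279.448, 'cy': 212.568, 'T': ''}
scene {'fx': 399.63, 'fy': 399.63, 'cx': 283.198, 'cy': 209.18, 'T': ''}
{'t': 30.3, 'q': [-0.5928, 0.7428, 1.1066, 2.0413, -0.8644, 0.9203, -0.5376], 'eef_pos': [0.5179, -0.1599, 0.0928], 'tool_rot': [0.5103, 0.4912, 0.5083, -0.4899], 'contact_force': [0.8121, -0.153, 11.5513], 'gripper_width': 0.7089}
```

View pics/c18.png

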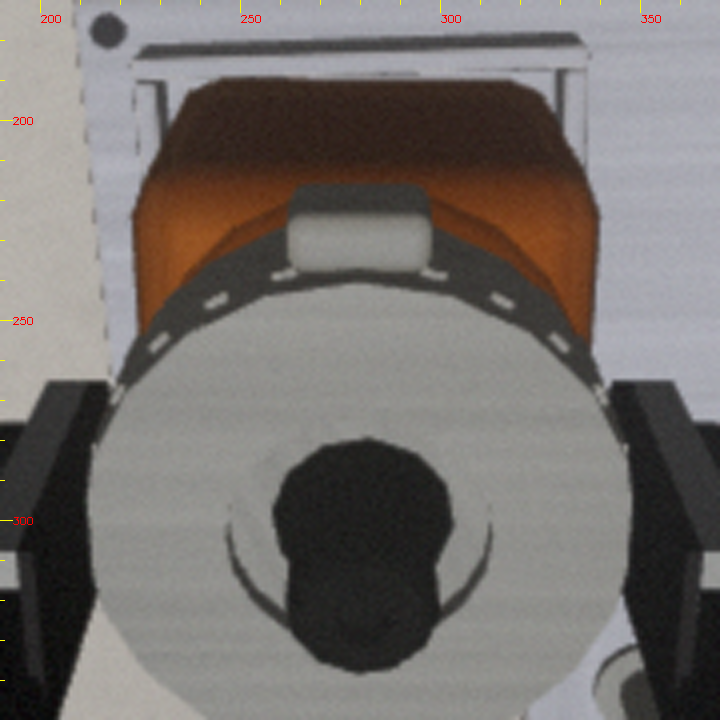

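View pics/c19.png

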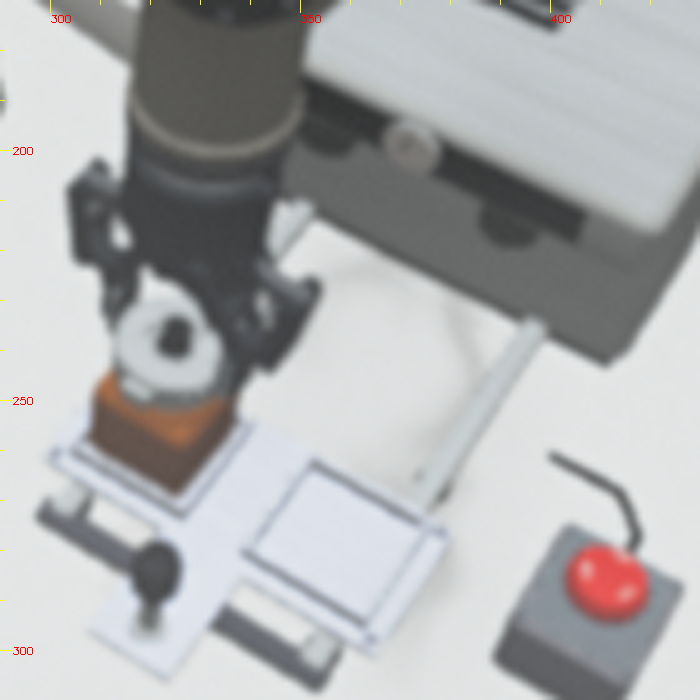

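```bash
python3 -m jog '0 0 0.07 0.5 0 0 50;0 0 0 0 0 0 50'; python3 nav.py; python3 -m jog '0 0 0.07 0.5 0 0 50;0 0 0 0 0 0 50'; python3 nav.py
```

```text
t: 30.55
eef_pos: [0.5176, -0.1606, 0.0928]
tool_rot: [0.497, 0.504, 0.495, -0.504]
contact_force: [-0.4, -3.1, 9.8]
gripper_width: 0.715
t 30.55 pos [ 0.5176 -0.1606  0.0928] jaw yaw -90.91 tilt 0.2 q [-0.6   0.75  1.12  2.04 -0.87  0.93 -0.58] F [-0.4 -3.1  9.8] M [-0.41  0.08  0.07] w 61.0
t: 30.75
eef_pos: [0.5176, -0.161, 0.0929]
tool_rot: [0.485, 0.516, 0.482, -0.516]
contact_force: [0.3, -3.3, 9.7]
gripper_width: 0.71
t 30.75 pos [ 0.5176 -0.161   0.0929] jaw yaw -93.8 tilt 0.22 q [-0.6   0.76  1.13  2.04 -0.88  0.94 -0.62] F [ 0.3 -3.3  9.7] M [-0.7   0.15  0.72] w 60.7
```

```bash
python3 -m jog '0 0 0 0 0 0 75;0 0 0 0 0 0 80;0 0 0 0 0 0 80'; python3 -m jog '-10 0 0 0 0 0 80;-30 0 0 0 0 0 80;-40 0 0 0 0 0 80;-20 0 -20 0 0 0 80;0 0 0 0 0 0 80';python3 -m jog '0 0 0 0 0 0 80'; python3 nav.py; python3 look.py s17 wrist
```

```text
t: 31.05
eef_pos: [0.516, -0.1588, 0.091]
tool_rot: [0.483, 0.516, 0.483, -0.516]
contact_force: [-0.1, 0.3, -1.1]
gripper_width: 0.939
t: 31.55
eef_pos: [0.5195, -0.1381, 0.194]
tool_rot: [0.484, 0.517, 0.483, -0.515]
contact_force: [0.5, -0.3, 0.4]
gripper_width: 0.937
t: 31.65
eef_pos: [0.5176, -0.139, 0.1915]
tool_rot: [0.483, 0.516, 0.483, -0.516]
contact_force: [-0.1, 0.9, -1.2]
gripper_width: 0.936
t 31.65 pos [ 0.5176 -0.139   0.1915] jaw yaw -93.76 tilt 0.03 q [-0.76  0.66  1.32  1.98 -0.73  1.1  -0.76] F [-0.1  0.9 -1.2] M [-0.01  0.01 -0.04] w 79.9
wrist {'fx': 315.959, 'fy': 315.959, 'cx': 279.448, 'cy': 212.568, 'T': ''}
{'t': 31.65, 'q': [-0.762, 0.6593, 1.3167, 1.9804, -0.7296, 1.0974, -0.7581], 'eef_pos': [0.5176, -0.139, 0.1915], 'tool_rot': [0.4833, 0.5163, 0.4833, -0.516], 'contact_force': [-0.1372, 0.8722, -1.1654], 'gripper_width': 0.9359}
```

View pics/s17_wrist.png

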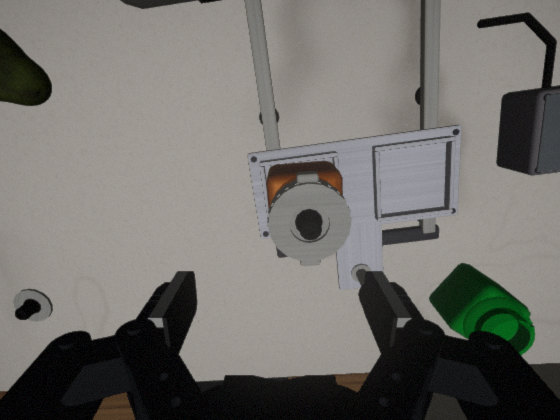

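Run:
```python
from px import *
w=V('s17_wrist');W=w.W;c=np.array([.5141,-.1605])
w.crop(240,140,380,280,5,'c20')
rr=np.hypot(W[...,0]-c[0],W[...,1]-c[1])
m=(W[...,2]>.106)&(W[...,2]<.12)&(rr<.031)&(rr>.017)
P=W[m];A=np.c_[P[:,:2]-c,np.ones(len(P))];print(m.sum(),P.mean(0),np.linalg.lstsq(A,P[:,2],rcond=None)[0],np.percentile(P[:,2],[5,50,95]))
h=(P[:,:2]*1000).astype(np.float32);(cx,cy),r=cv2.minEnclosingCircle(h);print(cx,cy,r)
c=np.array([cx,cy])/1000
rr=np.hypot(W[...,0]-c[0],W[...,1]-c[1]);az=np.degrees(np.arctan2(W[...,1]-c[1],W[...,0]-c[0]))%360
m=(W[...,2]>.095)&(W[...,2]<.118)&(rr>.0335)&(rr<.039)
a=az[m];b=a[(a>90)&(a<270)];d=((a+180)%360)[(a<90)|(a>270)]-180;print(m.sum(),b.min() if len(b) else 0,b.max() if len(b) else 0,d.min() if len(d) else 0,d.max() if len(d) else 0)
m=(W[...,2]>.05)&(W[...,2]<.083)&(rr<.05)
print('body pts',m.sum())
```

```text
3227 [ 0.51720073 -0.16060195  0.11406303] [0.00383438 0.00052808 0.11405119] [0.11299317 0.11407813 0.11515319]
514.135986328125 -160.50265502929688 30.97856903076172
326 167.01061072959487 191.46383400771305 -42.6732004748456 42.26148150773321
body pts 1168
```

View pics/c20.png

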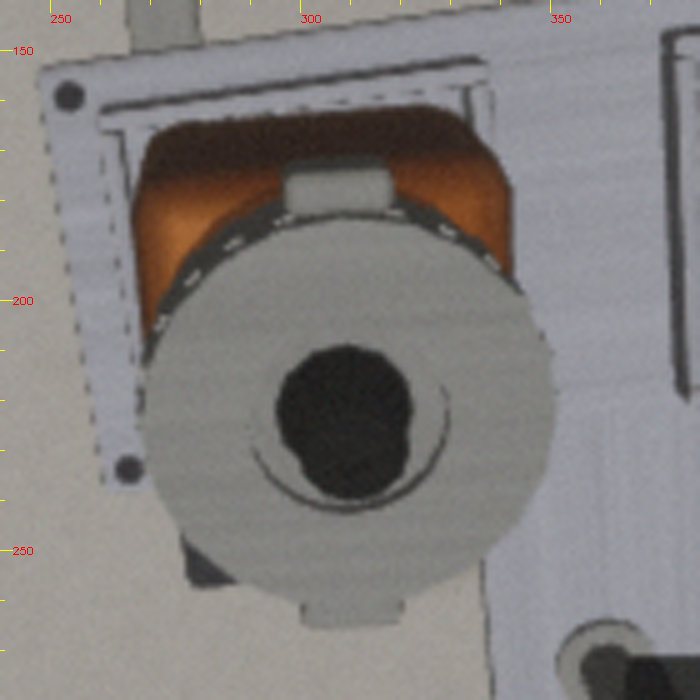

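```bash
python3 -m jog '-5 0 0 -1.4 0 0 60;-5 0 0 -1.4 0 0 60;-5 0 0 -1.4 0 0 60;-5 0 0 -1.4 0 0 60;-5 0 0 -1.4 0 0 60'; python3 -m jog '0 0 0 -1.4 0 0 60;0 0 0 -1.4 0 0 60;0 0 0 -1.4 0 0 60;0 0 0 -1.4 0 0 60;0 0 0 -1.4 0 0 60'; python3 nav.py 0.4176 -0.2229 0.15 93.8 f
```

```text
t: 32.2
eef_pos: [0.5165, -0.14, 0.2156]
tool_rot: [0.636, 0.307, 0.637, -0.308]
contact_force: [0.0, -0.2, -0.2]
gripper_width: 0.704
t: 32.7
eef_pos: [0.5165, -0.14, 0.2154]
tool_rot: [0.704, 0.059, 0.705, -0.059]
contact_force: [0.3, -0.6, -0.3]
gripper_width: 0.704
t 32.7 pos [ 0.5165 -0.14    0.2154] jaw yaw -9.56 tilt 0.11 q [-0.61  0.39  0.97  1.95 -0.38  1.    0.37] F [ 0.3 -0.6 -0.3] M [-0.05 -0.01 -0.01] w 60.2
turn units total [-1.7226e+01 -1.5000e-02 -1.5000e-02] shift tool axes (before turn) [ 65.6 -98.1 -83.7] after turn [ 65.4 104.2 -76.1] n 13
   [ 5.  -7.5 -6.4] [-1.33 -0.   -0.  ]
   [ 5.  -6.6 -7.4] [-1.33 -0.   -0.  ]
   [ 5.  -5.5 -8.3] [-1.33 -0.   -0.  ]
   [ 5.  -4.3 -8.9] [-1.33 -0.   -0.  ]
   [ 5.  -3.  -9.4] [-1.33 -0.   -0.  ]
   [ 5.  -1.7 -9.8] [-1.33 -0.   -0.  ]
   [ 5.  -0.3 -9.9] [-1.33 -0.   -0.  ]
   [ 5.   1.1 -9.9] [-1.33 -0.   -0.  ]
   [ 5.   2.4 -9.6] [-1.33 -0.   -0.  ]
   [ 5.   3.7 -9.2] [-1.33 -0.   -0.  ]
   [ 5.   5.  -8.6] [-1.33 -0.   -0.  ]
   [ 5.   6.1 -7.8] [-1.33 -0.   -0.  ]
   [ 5.   7.1 -6.9] [-1.33 -0.   -0.  ]
```

```bash
python3 -m jog '0 -7.5 -6.4 -1.33 0 0 60;0 -6.6 -7.4 -1.33 0 0 60;0 -5.5 -8.3 -1.33 0 0 60;0 -4.3 -9 -1.33 0 0 60;0 -3 -9.4 -1.33 0 0 60'; python3 -m jog '5 -1.7 -9.8 -1.33 0 0 60;5 0 -9.9 -1.33 0 0 60;5 1 -9.9 -1.33 0 0 60;5 2.4 -9.6 -1.33 0 0 60;5 3.7 -9.2 -1.33 0 0 60';  python3 -m jog '10 5 -8.6 -1.33 0 0 60;15 6 -7.8 -1.33 0 0 60;15 7 -6.9 -1.33 0 0 60;0 0 0 0 0 0 60;0 0 0 0 0 0 60'; python3 nav.py 0.4176 -0.2229 0.062 93.8; python3 look.py s18 wrist side scene
python3 - <<'E'
from px import *
W=V('s18_wrist').W
m=(W[...,2]>.086)&(W[...,2]<.095)&(abs(W[...,0]-.418)<.03)&(abs(W[...,1]+.223)<.03)
P=W[m]; print(m.sum(),P.mean(0).round(4),P.min(0).round(4),P.max(0).round(4))
E
```

```text
t: 33.2
eef_pos: [0.478, -0.1719, 0.2154]
tool_rot: [0.682, -0.185, 0.683, 0.185]
contact_force: [0.1, 0.0, 0.4]
gripper_width: 0.703
t: 33.7
eef_pos: [0.4397, -0.2034, 0.1903]
tool_rot: [0.578, -0.406, 0.579, 0.407]
contact_force: [-0.5, 0.4, 1.3]
gripper_width: 0.699
t: 34.2
eef_pos: [0.4179, -0.2222, 0.1511]
tool_rot: [0.484, -0.515, 0.484, 0.516]
contact_force: [0.0, 0.7, -0.1]
gripper_width: 0.704
t 34.2 pos [ 0.4179 -0.2222  0.1511] jaw yaw 93.59 tilt 0.09 q [-0.13  0.28  0.58  2.13 -0.22  0.79  2.22] F [ 0.   0.7 -0.1] M [-0.04 -0.01  0.  ] w 60.1
turn units total [-0.035  0.005 -0.014] shift tool axes (before turn) [89.1  0.2 -0.7] after turn [89.1  0.4 -0.7] n 2
   [44.5  0.1 -0.4] [-0.02  0.   -0.01]
   [44.5  0.1 -0.3] [-0.02  0.   -0.01]
wrist {'fx': 315.959, 'fy': 315.959, 'cx': 279.448, 'cy': 212.568, 'T': ''}
side {'fx': 412.019, 'fy': 412.019, 'cx': 281.48, 'cy': 205.868, 'T': ''}
scene {'fx': 399.63, 'fy': 399.63, 'cx': 283.198, 'cy': 209.18, 'T': ''}
{'t': 34.3, 'q': [-0.1363, 0.2797, 0.5814, 2.1312, -0.2162, 0.786, 2.217], 'eef_pos': [0.4192, -0.222, 0.1518], 'tool_rot': [-0.4835, 0.5162, -0.4833, -0.5159], 'contact_force': [0.3489, 1.164, 1.2601], 'gripper_width': 0.7}
825 [ 0.4195 -0.2221  0.0897] [ 0.4083 -0.2338  0.086 ] [ 0.4319 -0.2105  0.0918]
```

View pics/s18_wrist.png

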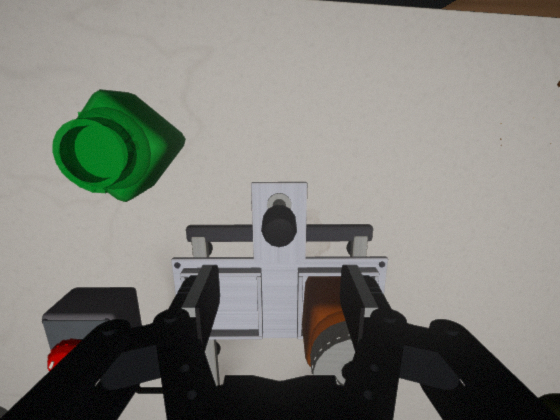

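```bash
python3 -m jog '30 0 -0.7 0 0 0 60;30 0 0 0 0 0 60;20 0 0 0 0 0 60;8 0 0 0 0 0 60;0 0 0 0 0 0 60'; python3 -m jog '0 0 0 0 0 0 10;0 0 0 0 0 0 10;0 0 0 0 0 0 10;0 0 0 0 0 0 10;0 0 0 0 0 0 10' 30;  python3 nav.py 0.577 -0.212 0.0615 93.8
```

```text
t: 34.85
eef_pos: [0.4186, -0.2223, 0.0631]
tool_rot: [0.483, -0.516, 0.483, 0.517]
contact_force: [-0.5, 0.4, 0.5]
gripper_width: 0.698
t: 35.35
eef_pos: [0.4195, -0.2227, 0.0646]
tool_rot: [-0.483, 0.517, -0.482, -0.516]
contact_force: [-0.0, 1.0, 5.6]
gripper_width: 0.291
t 35.35 pos [ 0.4195 -0.2227  0.0646] jaw yaw 93.9 tilt 0.12 q [-0.04  0.44  0.48  2.19 -0.36  0.59  2.35] F [-0.   1.   5.6] M [0.23 0.12 0.03] w 24.9
turn units total [ 0.016 -0.001  0.02 ] shift tool axes (before turn) [   3.4 -157.8    0. ] after turn [   3.1 -157.8    0.3] n 4
   [  0.9 -39.5   0. ] [ 0.   -0.    0.01]
   [  0.8 -39.5   0. ] [ 0.   -0.    0.01]
   [  0.8 -39.5   0. ] [ 0.   -0.    0.01]
   [  0.8 -39.5   0.1] [ 0.   -0.    0.01]
```

```bash
python3 -m jog '-1 -8 0 0 0 0 10;0 -12 0 0 0 0 10;0 -14 0 0 0 0 10;0 -14 0 0 0 0 10;0 -14 0 0 0 0 10';python3 nav.py; python3 -m jog '0 -14 0 0 0 0 10;0 -14 0 0 0 0 10;0 -14 0 0 0 0 10;0 -14 0 0 0 0 10;0 -10 0 0 0 0 10';python3 nav.py 0.577 -0.212 0.0615 93.8
```

```text
t: 35.85
eef_pos: [0.4825, -0.2185, 0.0647]
tool_rot: [-0.483, 0.517, -0.482, -0.516]
contact_force: [-2.6, -1.1, 1.0]
gripper_width: 0.296
t 35.85 pos [ 0.4825 -0.2185  0.0647] jaw yaw 93.92 tilt 0.06 q [-0.07  0.51  0.48  2.06 -0.38  0.65  2.3 ] F [-2.6 -1.1  1. ] M [-0.29  0.48 -0.01] w 25.2
t: 36.35
eef_pos: [0.5483, -0.214, 0.0646]
tool_rot: [-0.483, 0.517, -0.482, -0.516]
contact_force: [-1.2, -2.3, 5.3]
gripper_width: 0.292
t 36.35 pos [ 0.5483 -0.214   0.0646] jaw yaw 93.93 tilt 0.08 q [-0.09  0.59  0.47  1.92 -0.39  0.72  2.25] F [-1.2 -2.3  5.3] M [-0.27  0.31 -0.06] w 24.9
turn units total [ 0.021 -0.006  0.012] shift tool axes (before turn) [  3.2 -28.7   0. ] after turn [  3.1 -28.7   0.1] n 1
   [  3.2 -28.7   0. ] [ 0.02 -0.01  0.01]
```

```bash
python3 -m jog '0 -9 0 0 0 0 10;0 -8 0 0 0 0 10;0 -6 0 0 0 0 10;0 -3 0 0 0 0 10;0 0 0 0 0 0 10';python3 nav.py; python3 -m jog '0 -3 0 0 0 0 10;0 0 0 0 0 0 10';python3 nav.py;  python3 -m jog '0 -3 0 0 0 0 10;0 0 0 0 0 0 10';python3 nav.py
```

```text
t: 36.85
eef_pos: [0.5735, -0.2123, 0.0646]
tool_rot: [-0.483, 0.517, -0.482, -0.516]
contact_force: [2.2, -1.4, 2.4]
gripper_width: 0.289
t 36.85 pos [ 0.5735 -0.2123  0.0646] jaw yaw 93.91 tilt 0.1 q [-0.09  0.62  0.47  1.87 -0.39  0.75  2.24] F [ 2.2 -1.4  2.4] M [-0.27 -0.33 -0.01] w 24.7
t: 37.05
eef_pos: [0.5756, -0.2121, 0.0647]
tool_rot: [-0.483, 0.517, -0.483, -0.516]
contact_force: [0.9, -2.9, 4.5]
gripper_width: 0.287
t 37.05 pos [ 0.5756 -0.2121  0.0647] jaw yaw 93.89 tilt 0.04 q [-0.09  0.62  0.47  1.86 -0.39  0.75  2.23] F [ 0.9 -2.9  4.5] M [-0.26 -0.15 -0.  ] w 24.5
t: 37.25
eef_pos: [0.5759, -0.2121, 0.0646]
tool_rot: [0.482, -0.515, 0.484, 0.518]
contact_force: [-7.5, -0.4, 12.2]
gripper_width: 0.288
t 37.25 pos [ 0.5759 -0.2121  0.0646] jaw yaw 93.85 tilt 0.24 q [-0.09  0.62  0.47  1.85 -0.39  0.76  2.23] F [-7.5 -0.4 12.2] M [-0.17  1.41 -0.  ] w 24.6
```

```bash
python3 -m jog '0 -2 0 0 0 0 10;0 0 0 0 0 0 10';python3 nav.py
```

```text
t: 37.45
eef_pos: [0.5759, -0.2121, 0.0646]
tool_rot: [0.482, -0.514, 0.484, 0.519]
contact_force: [-12.7, 0.1, 17.3]
gripper_width: 0.293
t 37.45 pos [ 0.5759 -0.2121  0.0646] jaw yaw 93.8 tilt 0.44 q [-0.09  0.63  0.47  1.85 -0.39  0.77  2.23] F [-12.7   0.1  17.3] M [-0.02  2.61  0.08] w 25.0
```

```bash
python3 -m jog '0 0 0 0 0 0 50;0 0 0 0 0 0 50;0 0 0 0 0 0 50';  python3 -m jog '-25 2 0 0 0 0 50;-35 0 0 0 0 0 50;-40 10 0 0 0 0 50;-40 30 0 0 0 0 50;-10 30 0 0 0 0 50'; python3 -m jog '0 0 0 0 0 0 50;0 0 0 0 0 0 50'; python3 nav.py;python3 look.py s19 wrist scene side
python3 - <<'E'
from px import *
W=V('s19_wrist').W
m=(W[...,2]>.086)&(W[...,2]<.095)&(abs(W[...,0]-.573)<.03)&(abs(W[...,1]+.214)<.03)
P=W[m]; print(m.sum(),P.mean(0).round(4),P.min(0).round(4),P.max(0).round(4))
m=(W[...,2]>.06)&(W[...,2]<.1)&(abs(W[...,0]-.563)<.025)&(abs(W[...,1]+.397)<.025)
P=W[m]; print('stop',m.sum(),np.percentile(P[:,2],90) if m.sum() else 0,P.min(0),P.max(0))
V('s19_scene').crop(290,170,430,310,5,'c21')
E
```

```text
t: 37.75
eef_pos: [0.5803, -0.2108, 0.0639]
tool_rot: [0.483, -0.517, 0.482, 0.517]
contact_force: [-0.1, -0.4, -0.7]
gripper_width: 0.587
t: 38.25
eef_pos: [0.5103, -0.2174, 0.2182]
tool_rot: [-0.484, 0.519, -0.481, -0.515]
contact_force: [0.4, -0.6, 0.3]
gripper_width: 0.582
t: 38.45
eef_pos: [0.5086, -0.216, 0.2146]
tool_rot: [-0.483, 0.517, -0.482, -0.517]
contact_force: [0.5, 1.0, 0.0]
gripper_width: 0.585
t 38.45 pos [ 0.5086 -0.216   0.2146] jaw yaw 93.91 tilt 0.08 q [-0.19  0.33  0.6   1.9  -0.22  0.98  2.15] F [0.5 1.  0. ] M [ 0.01 -0.05  0.03] w 50.0
wrist {'fx': 315.959, 'fy': 315.959, 'cx': 279.448, 'cy': 212.568, 'T': ''}
scene {'fx': 399.63, 'fy': 399.63, 'cx': 283.198, 'cy': 209.18, 'T': ''}
side {'fx': 412.019, 'fy': 412.019, 'cx': 281.48, 'cy': 205.868, 'T': ''}
{'t': 38.55, 'q': [-0.1916, 0.3313, 0.5989, 1.8995, -0.2231, 0.9776, 2.1481], 'eef_pos': [0.5092, -0.2157, 0.2137], 'tool_rot': [0.4823, -0.5169, 0.4824, 0.5173], 'contact_force': [0.3876, -0.204, -0.3661], 'gripper_width': 0.587}
429 [ 0.5756 -0.2116  0.0896] [ 0.5653 -0.2229  0.0861] [ 0.5877 -0.1996  0.0922]
stop 1469 0.07783245751468909 [ 0.54357844 -0.41670854  0.06104706] [ 0.58402975 -0.37577865  0.07993852]
```

View pics/s19_wrist.png

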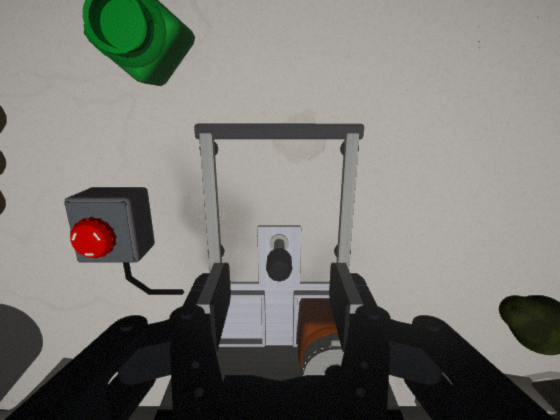

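View pics/s19_side.png

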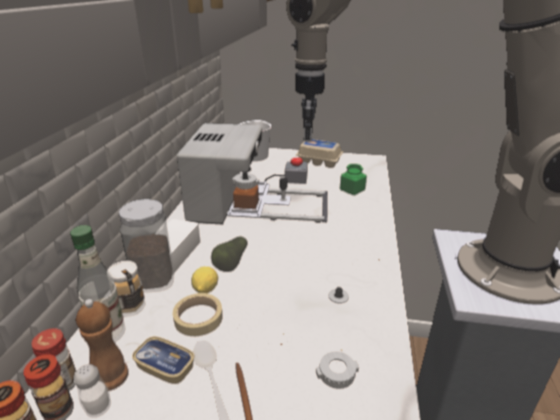

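```bash
python3 nav.py 0.5637 -0.3965 0.13 92
```

```text
t 38.6 pos [ 0.5092 -0.2158  0.2136] jaw yaw 93.98 tilt 0.06 q [-0.19  0.33  0.6   1.9  -0.22  0.98  2.15] F [0.  0.3 0.4] M [0.05 0.01 0.07] w 50.4
turn units total [ 0.331  0.001 -0.009] shift tool axes (before turn) [  83.5  -41.9 -184.1] after turn [  83.6  -48.2 -182.5] n 5
   [ 16.7  -8.4 -36.8] [ 0.07  0.   -0.  ]
   [ 16.7  -8.6 -36.8] [ 0.07  0.   -0.  ]
   [ 16.7  -8.9 -36.7] [ 0.07  0.   -0.  ]
   [ 16.7  -9.1 -36.6] [ 0.07  0.   -0.  ]
   [ 16.7  -9.4 -36.6] [ 0.07  0.   -0.  ]
```

```bash
python3 -m jog '0 -8.4 -37 0.07 0 0 60;15 -8.6 -37 0.07 0 0 60;22 -9 -37 0.07 0 0 60;22 -9 -36.6 0.07 0 0 60;22 -9.4 -36 0.07 0 0 60'; python3 -m jog '0 0 0 0 0 0 60;0 0 0 0 0 0 60'; python3 nav.py 0.5637 -0.3965 0.065 92
```

```text
t: 39.1
eef_pos: [0.5636, -0.3984, 0.1308]
tool_rot: [0.492, -0.507, 0.492, 0.509]
contact_force: [1.7, -0.2, 0.2]
gripper_width: 0.709
t: 39.3
eef_pos: [0.5622, -0.3977, 0.1311]
tool_rot: [0.492, -0.507, 0.493, 0.509]
contact_force: [-0.0, 0.9, 0.1]
gripper_width: 0.702
t 39.3 pos [ 0.5622 -0.3977  0.1311] jaw yaw 91.76 tilt 0.2 q [ 0.16  0.66  0.55  1.63 -0.39  0.97  2.44] F [-0.   0.9  0.1] M [ 0.04  0.   -0.  ] w 60.0
turn units total [-0.04   0.012 -0.03 ] shift tool axes (before turn) [66.1 -1.8  1. ] after turn [66.1 -1.5  1.1] n 2
   [33.1 -0.9  0.5] [-0.02  0.01 -0.02]
   [33.1 -0.8  0.5] [-0.02  0.01 -0.02]
```

```bash
python3 -m jog '25 -1.5 1 0 0 0 60;20 0 0 0 0 0 60;15 0 0 0 0 0 60;6 0 0 0 0 0 60;0 0 0 0 0 0 60'; python3 nav.py 0.5637 -0.3965 0.062 92; python3 -m jog '1 0 0 0 0 0 50;0 0 0 0 0 0 45;0 0 0 0 0 0 25;0 0 0 0 0 0 25;0 0 0 0 0 0 25' 25; python3 nav.py
```

```text
t: 39.8
eef_pos: [0.5642, -0.3955, 0.067]
tool_rot: [0.492, -0.508, 0.492, 0.508]
contact_force: [-0.5, -0.2, -0.3]
gripper_width: 0.702
t 39.8 pos [ 0.5642 -0.3955  0.067 ] jaw yaw 91.85 tilt 0.06 q [ 0.18  0.73  0.51  1.66 -0.44  0.86  2.47] F [-0.5 -0.2 -0.3] M [ 0.01 -0.02 -0.01] w 60.0
turn units total [-0.025  0.008 -0.006] shift tool axes (before turn) [ 5.   0.5 -1. ] after turn [ 5.   0.5 -1. ] n 1
   [ 5.   0.5 -1. ] [-0.02  0.01 -0.01]
t: 40.3
eef_pos: [0.5645, -0.3977, 0.0675]
tool_rot: [-0.492, 0.509, -0.492, -0.507]
contact_force: [0.4, -3.3, 3.1]
gripper_width: 0.462
t 40.3 pos [ 0.5645 -0.3977  0.0675] jaw yaw 91.77 tilt 0.15 q [ 0.18  0.73  0.51  1.66 -0.44  0.86  2.47] F [ 0.4 -3.3  3.1] M [-0.62 -0.2   0.03] w 39.5
```

```bash
python3 -m jog '0 0 -1.5 1 0 0 25;0 0 0 1 0 0 25;0 0 0 1 0 0 25;0 0 0 1 0 0 25;0 0 0 1 0 0 25'; python3 nav.py; python3 -m jog '0 0 0 1 0 0 25;0 0 0 1 0 0 25;0 0 0 0.7 0 0 25;0 0 0 0 0 0 25;0 0 0 0 0 0 25'; python3 nav.py
```

```text
t: 40.8
eef_pos: [0.5646, -0.3985, 0.067]
tool_rot: [0.608, -0.362, 0.607, 0.361]
contact_force: [-0.5, -3.0, 3.7]
gripper_width: 0.464
t 40.8 pos [ 0.5646 -0.3985  0.067 ] jaw yaw 61.55 tilt 0.09 q [ 0.11  0.77  0.64  1.67 -0.56  0.89  2.04] F [-0.5 -3.   3.7] M [-0.45 -0.13  0.02] w 39.7
t: 41.3
eef_pos: [0.5643, -0.3987, 0.0668]
tool_rot: [0.652, -0.275, 0.652, 0.274]
contact_force: [0.2, -2.7, 3.1]
gripper_width: 0.464
t 41.3 pos [ 0.5643 -0.3987  0.0668] jaw yaw 45.7 tilt 0.09 q [ 0.07  0.79  0.71  1.67 -0.62  0.92  1.82] F [ 0.2 -2.7  3.1] M [-0.7  -0.21  0.04] w 39.6
```

Turned about 46°; now lift with the head held.

```bash
python3 -m jog '-3 0 0 0.2 0 0 25;-3 0 0 0 0 0 25;-2 0 0 0 0 0 25;0 0 0 0 0 0 25'; python3 nav.py; python3 look.py s20 wrist
python3 - <<'E'
from px import *
W=V('s20_wrist').W
m=(W[...,2]>.06)&(W[...,2]<.1)&(abs(W[...,0]-.563)<.015)&(abs(W[...,1]+.397)<.015)
P=W[m]; print('stop',m.sum(),np.percentile(P[:,2],[50,90]))
E
```

```text
t: 41.7
eef_pos: [0.5642, -0.3985, 0.0749]
tool_rot: [0.655, -0.268, 0.655, 0.267]
contact_force: [0.6, -5.1, 0.8]
gripper_width: 0.465
t 41.7 pos [ 0.5642 -0.3985  0.0749] jaw yaw 44.41 tilt 0.06 q [ 0.06  0.79  0.72  1.67 -0.62  0.93  1.79] F [ 0.6 -5.1  0.8] M [-1.08 -0.29  0.04] w 39.7
wrist {'fx': 315.959, 'fy': 315.959, 'cx': 279.448, 'cy': 212.568, 'T': ''}
{'t': 41.7, 'q': [0.059, 0.7867, 0.7194, 1.6667, -0.6212, 0.9291, 1.7924], 'eef_pos': [0.5642, -0.3985, 0.0749], 'tool_rot': [0.6547, -0.2676, 0.6546, 0.2669], 'contact_force': [0.5708, -5.0624, 0.77], 'gripper_width': 0.465}
stop 3582 [0.08376379 0.08496853]
```

View pics/s20_wrist.png

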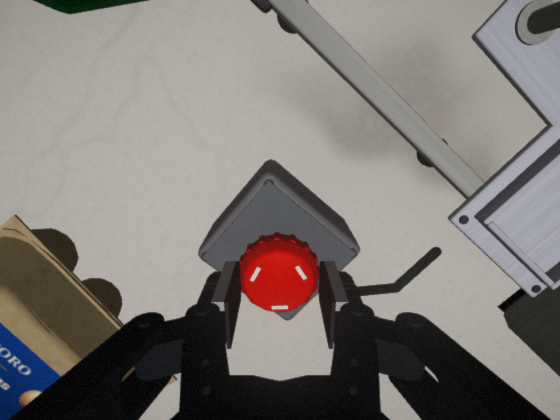

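```bash
python3 -m jog '-0.5 0 0 0 0 0 25;0 0 0 0 0 0 60;0 0 0 0 0 0 60;0 0 0 0 0 0 60;-5 0 0 0 0 0 60'; python3 -m jog '-20 0 0 0 0 0 60;-40 0 0 0 0 0 60;-40 0 -10 0 0 0 60;-40 20 -10 0 0 0 60;-30 40 0 0 0 0 60'; python3 -m jog '0 0 0 0 0 0 60;0 0 0 0 0 0 60'; python3 nav.py;python3 look.py s21 wrist scene side
python3 - <<'E'
from px import *
W=V('s21_wrist').W
m=(W[...,2]>.06)&(W[...,2]<.1)&(abs(W[...,0]-.563)<.018)&(abs(W[...,1]+.397)<.018)
P=W[m]; print('stop',m.sum(),np.percentile(P[:,2],[50,90]))
V('s21_scene').crop(290,170,430,310,5,'c22')
E
```

```text
t: 42.25
eef_pos: [0.5636, -0.3966, 0.0789]
tool_rot: [0.654, -0.266, 0.655, 0.268]
contact_force: [-0.1, 0.5, -0.4]
gripper_width: 0.708
t: 42.75
eef_pos: [0.5074, -0.3718, 0.2529]
tool_rot: [0.655, -0.268, 0.655, 0.265]
contact_force: [0.1, 0.8, 1.7]
gripper_width: 0.699
t: 42.95
eef_pos: [0.5082, -0.3684, 0.2508]
tool_rot: [0.655, -0.267, 0.654, 0.267]
contact_force: [0.4, 0.4, -0.1]
gripper_width: 0.702
t 42.95 pos [ 0.5082 -0.3684  0.2508] jaw yaw 44.45 tilt 0.13 q [-0.1   0.51  0.89  1.7  -0.43  1.15  1.69] F [ 0.4  0.4 -0.1] M [ 0.03 -0.04 -0.08] w 59.9
wrist {'fx': 315.959, 'fy': 315.959, 'cx': 279.448, 'cy': 212.568, 'T': ''}
scene {'fx': 399.63, 'fy': 399.63, 'cx': 283.198, 'cy': 209.18, 'T': ''}
side {'fx': 412.019, 'fy': 412.019, 'cx': 281.48, 'cy': 205.868, 'T': ''}
{'t': 43.05, 'q': [-0.0941, 0.5107, 0.8905, 1.6958, -0.4304, 1.1451, 1.6926], 'eef_pos': [0.5084, -0.3685, 0.2491], 'tool_rot': [0.6544, -0.2672, 0.6547, 0.2679], 'contact_force': [-0.1441, 0.5408, -0.2993], 'gripper_width': 0.6974}
stop 1004 [0.08433119 0.08589027]
```

View pics/s21_wrist.png

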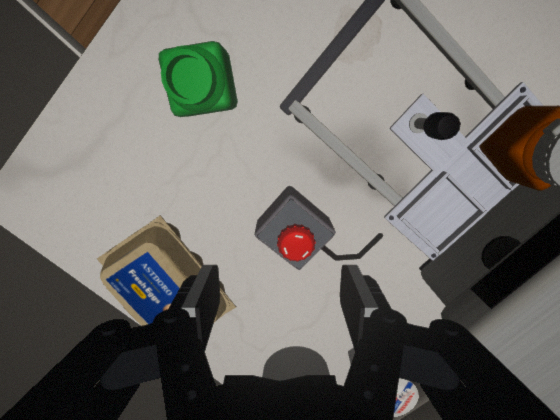

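View pics/c22.png

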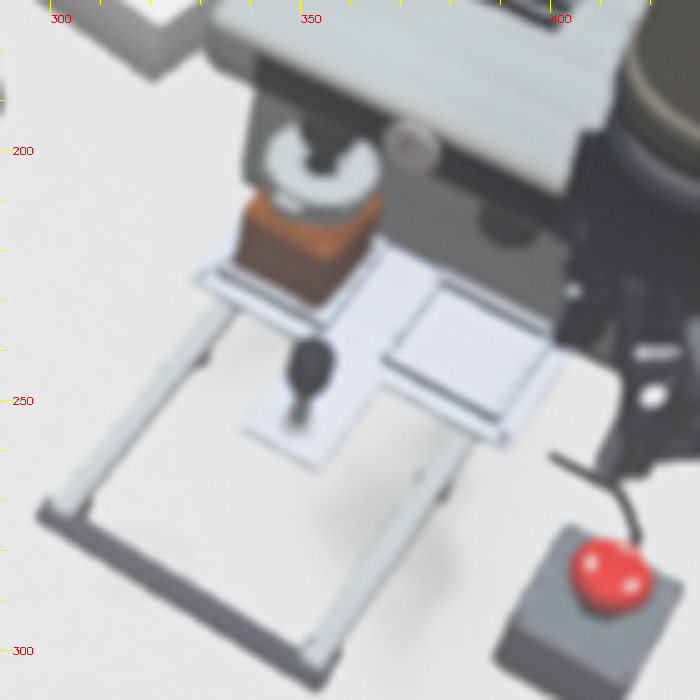

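```bash
python3 -c "
from station import bot
print(bot.hand_in())"
```

```text
the job is handed in; nothing more can be done
None
```

The job is done and handed in at about 43 s of the 210 s allowed; the hand-in reported no verdict.

Only the left-hand jar was there. In the order asked:

- **Stop switch down:** I pushed it until it latched. The top then measured 0.078 m.
- **Carriage out:** I pulled it the full 160 mm until it met the front stop. As I let go of the knob it crept back about 2 mm, and it stayed there while I worked on the jar.
- **Disc:** it is seated level, with its plate top at 0.111 m.
- **Band:** I lowered it to 4 mm below the rim and turned it clockwise until the torque rose to about 0.7 N m.
- **Carriage home:** I pushed it in against a firm stop. The knob is back within about 1 mm of where it started.
- **Stop switch released:** I turned the head about 46° clockwise and lifted it; it is up at 0.086 m.

**Last checks:**
- The band sits level, with its lugs at about 179°. It stopped a few degrees later than I had estimated, because the jar turned slightly in its nest. I judged that turn by eye from the picture.
- The other disc and band and the other items on the worktop looked untouched in the last pictures I viewed.
- The arm is clear of everything.

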